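# Key a drive pulley onto a burnisher spindle

## Task

First drop the thin steel key upright into the slot of the upright spindle stub, its spare length sticking out of the slot's open side, and let go of it. Then take the spoked pulley by its tall boss, line its keyway up with the key and lower it gently, without letting it drop, all the way down over shaft and key until it rests flat on the spindle housing, then let go. Leave the thick key, which does not fit, where it stands.

Things in the scene. Friction and masses are not known exactly. Their poses are not given: they have to be found in the camera images.
- spindle_seat (a point): Fixed grey spindle: foot 132 mm dia, housing 100 mm dia with flat top (seat) 35 mm up; steel stub shaft on it, 34 mm dia, 26 mm tall. Point: shaft axis at the seat; z up. Slot 18 mm wide (flares to 25 in its top 6 mm), down to the seat, closed 12 mm behind the axis, open to +x. Key's place: on the seat, length along x, centre 13 mm out along +x (outer end 35 mm out).
- key_center (a point): Thin key: loose upright plain steel bar, 44 mm long (its x), 12 thick (y), 56 tall (z up), 0.14 kg, standing on its foot. Point: its centre, 28 mm up. Either way round is the same. Home in the slot, its top stands 30 mm above the stub shaft.
- spare_key_center (a point): Thick key: same steel, length (44 mm, its x) and height (56 mm), but 26 mm thick (y), too thick for the slot. Point: its centre, 28 mm up. Stays where it is.
- pulley_center (a point): Loose spoked aluminium pulley lying flat, 0.35 kg: rim 120 mm dia, 14 high; boss 50 mm high with two flats 56 mm apart facing its +y/-y (x = 0 to 46 mm): grip there, above the rim. Point: bore axis, 25 mm up; z up. Bore 46 mm dia; keyway 24 wide from the bore along +x to 46 mm from the axis; both right through. On the spindle the two +x agree; home, the point is 25 mm above the seat.
Things that resemble listed ones, but are neither listed nor needed, are in the scene too. What is shaped like the part that bears key_center but purple is not meant.

How it is judged:
On the way:
1. the thin key stands upright on the floor of the shaft's slot and is let go, the pulley not yet on (z of key_center in the frame of spindle_seat below 0.034 m and x of key_center in the frame of spindle_seat between 0.003 and 0.024 m and y of key_center in the frame of spindle_seat between -0.01 and 0.01 m and angle between key_center's own z axis and vertical below 0.2 rad and contact force between the fingers and key below 0.2 N and horizontal distance between pulley_center and spindle_seat above 0.06 m), for 0.2 s.
At the end, for the whole second after the job is handed in: Thin key upright (11 deg) on the slot floor (6 mm), within 10 mm across the slot, its centre 3 to 30 mm out from the axis; pulley flat (6 deg) on the housing top (5 mm), bore within 12 mm of the shaft axis, keyway within 23 deg of the slot, over the key; both at rest (z of key_center in the frame of spindle_seat below 0.034 m and x of key_center in the frame of spindle_seat between 0.003 and 0.03 m and y of key_center in the frame of spindle_seat between -0.01 and 0.01 m and angle between key_center's own z axis and vertical below 0.2 rad and z of pulley_center in the frame of spindle_seat below 0.03 m and horizontal distance between pulley_center and spindle_seat below 0.012 m and angle between pulley_center's own z axis and vertical below 0.1 rad and angle between the x axis of pulley_center and the x axis of spindle_seat, either way round below 0.4 rad and linear speed of each of pulley, key below 0.03 m/s); the robot touches nothing.
It fails at once if the thick key is moved more than 40 mm (distance of spare_key_center from where it was at the start of the episode above 0.04 m).
It fails at once if the pulley is let drop onto the spindle (falls faster than 0.55 m/s beside the shaft) (horizontal distance between pulley_center and spindle_seat below 0.03 m and z of pulley_center in the frame of spindle_seat below 0.075 m and linear speed of pulley above 0.55 m/s).
It also fails if it takes over 59 s, if anything falls off the work surface, if the arm or the gripper's body presses on something with over 40 N, if the wrist force passes 120 N, or if a joint passes its speed limit or range.

## Robot

A 7-joint arm with a two-finger parallel gripper is mounted at the origin on a cart in front of the work surface, level with it; the furniture and walls round the work are solid. World frame = base frame: x ahead of the robot, y to its left, z up, the work surface at z = 0. Lengths are in m, angles in rad, forces in N, time in s.
With the tool pointing down it reaches from about 0.35 to 0.9 m from the base axis. Payload 8.1 kg.
Tool frame: the origin (TCP) lies at the very end of the fingers, on their centre line; the grasp point (between the pads) lies 19 mm behind it; z points along the fingers, x is the direction in which the jaws open and shut, and the axes are right-handed (so a half turn about z gives the same grasp; the last joint's range is limited). The gripper opens to 92 mm and grips with 3 to 60 N. Pads are 19 mm wide; open, the fingers measure 130 mm over their backs; the gripper's body (75 mm by 190 mm) begins 47 mm behind the grasp point.
Start: joints at [1.222, 0.434, 0.025, 1.573, -0.012, 1.134, -0.075], TCP at [0.152, -0.606, 0.227] pointing down, gripper open.
Joint ranges: [-2.62, 2.62], [-0.44, 2.09], [-1.27, 1.32], [0.08, 2.57], [-1.32, 4.46], [0.12, 2], [-2.74, 2.74]. Speed limits (rad/s): [2.22, 2.22, 3.01, 3.01, 3.14, 3.14, 3.14].

## Interface

Orientations are given as a rotation vector (axis times angle).
In Python, from rig import r gives the robot as it stands. The module is installed in compiled form; this text tells all that it offers.
- The arm moves only by the tool servo_tool, never from a script. Its argument "increments" is a list of rows, each an object of numbers: "x", "y", "z": the shift along the tool's x, y, z in mm; "wx", "wy", "wz": the turn, a rotation vector about the tool's x, y, z in degrees; "gripper": the opening, from 0 (shut) to 1 (fully open). A call has 1 to 8 rows; each row is the pose to reach, as a shift and turn from the pose measured when the call began, along the tool's axes at that moment; what a row does not reach only later rows make up. A row lasts 1/12 s, in which the tool goes at most 41.7 mm and 7.16 degrees, less where a joint would pass 70% of its speed; a pose out of reach is approached as far as the arm can. A call with a gripper value outside its range is refused whole. The fingers move at their own pace and stop on an object; "newtons" is the grip in N (left out, the last holds). Time passes only in rows, so rows that repeat a pose let the fingers close. It gives the time, the measured TCP pose, the force and the opening at its end, in the units of the state.
- r.sense(): the state, without advancing time (a new reading comes with each control period).
- r.capture(name): name is "scene" or "side" or "wrist"; returns a dict with "img" (400x640x3 uint8, blue, green, red), "fov_y" (degrees; the focal length in pixels is half the picture's height over the tangent of half this angle, whatever the lens; pixels are square), "cx", "cy" (the principal point, pixels), "view" (4x4, takes a point from world to camera coordinates); the wrist camera has in their place "T_tool_cam" (4x4, takes a point from camera to tool coordinates, whose origin is the TCP and whose axes are the tool frame's). Camera axes: x right, y up, looking along -z (the intrinsics and any distortion apply to the point x, -y, -z); pixel columns grow to the right and rows downward; lengths in m; the calibration is good to about 2 mm. A picture is of the moment at which its call begins: read the wrist's pose just before it. There is no depth.
- r.job_done(): hands the job in, once; it reports no verdict.
Trained networks look in the newest picture that a camera, given by its name, has taken for a name from the list of things; names that differ only in an ending like _2 or _b are one class to them, and where a whole thing is asked for, a point or a joint stands for the part that bears it (a point fixed in the world has none). Each returns a list of dicts, best first, with "conf" (0 to 1); they miss things now and then, are a little off and sometimes report something else, mostly with a low value. They report only what shows in the picture. A call takes as long as a camera call. They do not tell look-alikes from the thing itself.
- r.find_in(camera, thing): "rect" ([left, top, width, height] in pixels, round what is visible of it).
- r.cut_out(camera, thing): "pixels" (400x640 bool, what is visible of it) and "rect" ([left, top, width, height] in pixels, round what is visible of it).
- r.pinpoint(camera, thing): "xy" ([column, row] in pixels: a listed point, or the origin of a listed thing).
The state is a dict: "time": time; "qpos": joint angles; "qvel": joint speeds; "joint_efforts": joint torques, N m; "tool_pos": TCP position; "orientation": TCP orientation; "force": force on the tool from outside, world axes, zero at the start; "moment": the same for the moment, N m; "width": finger opening in m.
Only numpy, scipy, OpenCV 4.12 (cv2) and the standard library are available. Lean on these libraries where they do the work, as an engineer would, in place of code of your own. Each camera call takes 0.05 s, during which the arm holds its last target.

## Working session

There is one attempt and no reset: what is moved stays moved. The work goes in short steps, Python scripts to look and compute and a tool call to move; the robot and the scene stay as the last step left them, time stands still between calls to the robot, and variables do not carry over. Pictures are saved under pics/ and viewed, and the job is handed in when it is done.

Besides the shell and the picture viewer there is one more tool, called after "Call:" as name(argument=value, ...), one argument or row to a line, values as JSON. servo_tool: Moves the arm, as the interface text tells. Its arguments: {"type":"object","properties":{"increments":{"type":"array","items":{"type":"object","properties":{"x":{"type":"number"},"y":{"type":"number"},"z":{"type":"number"},"wx":{"type":"number"},"wy":{"type":"number"},"wz":{"type":"number"},"gripper":{"type":"number"}}}},"newtons":{"type":"number"}},"required":["increments"]}

```bash
mkdir -p pics; cat > h.py <<'E'
import numpy as np, cv2
from scipy.spatial.transform import Rotation as R
from rig import r
def K(c):
    h,w=c['img'].shape[:2]; f=h/2/np.tan(np.radians(c['fov_y'])/2)
    return f,c['cx'],c['cy']
def camT(c,s=None):
    if 'view' in c: return np.linalg.inv(np.array(c['view']))
    T=np.eye(4);T[:3,:3]=R.from_rotvec(s['orientation']).as_matrix();T[:3,3]=s['tool_pos']
    return T@np.array(c['T_tool_cam'])
def ray(c,px,s=None):
    f,cx,cy=K(c);T=camT(c,s)
    d=np.array([(px[0]-cx)/f,-(px[1]-cy)/f,-1.]);d=T[:3,:3]@d
    return T[:3,3],d/np.linalg.norm(d)
def onz(c,px,z,s=None):
    o,d=ray(c,px,s);return o+d*(z-o[2])/d[2]
def proj(c,P,s=None):
    f,cx,cy=K(c);T=np.linalg.inv(camT(c,s));p=T[:3,:3]@np.array(P)+T[:3,3]
    return np.array([cx+f*p[0]/-p[2],cy+f*-p[1]/-p[2]])
def tri(rays):
    A=np.zeros((3,3));b=np.zeros(3)
    for o,d in rays:
        M=np.eye(3)-np.outer(d,d);A+=M;b+=M@o
    p=np.linalg.solve(A,b);return p,[np.linalg.norm((np.eye(3)-np.outer(d,d))@(p-o)) for o,d in rays]
E
python3 - <<'E'
from h import *
s=r.sense();print(s)
for n in ['scene','side','wrist']:
    c=r.capture(n);cv2.imwrite(f'pics/{n}0.png',c['img']);print(n,{k:v for k,v in c.items() if k!='img'})
    for t in ['spindle_seat','key_center','spare_key_center','pulley_center']:
        print(t,[(np.round(d['xy'],1),round(d['conf'],2)) for d in r.pinpoint(n,t)],[(d['rect'],round(d['conf'],2)) for d in r.find_in(n,t)])
print(r.sense()['time'])
E
```

```text
{'time': 0.0, 'qpos': array([ 1.22237628,  0.43519187,  0.02499293,  1.57409695, -0.01160173,
        1.13400806, -0.07511089]), 'qvel': array([-0.00092363, -0.00104622, -0.00063042, -0.00041304,  0.0004463 ,
        0.00038813, -0.00056901]), 'joint_efforts': array([ 1.71924949e-04, -6.67861605e+01,  9.84738618e-01, -3.14463115e+01,
       -6.06053369e-02,  4.26781364e-02,  1.78539872e-04]), 'tool_pos': array([ 0.15190308, -0.60572908,  0.22596459]), 'orientation': array([-2.47627600e+00,  1.93193985e+00,  2.06450995e-03]), 'force': array([-0.15942801, -0.4555327 , -0.16726881]), 'moment': array([-0.04048058, -0.00746737,  0.00352671]), 'width': 0.09183217891203203}
scene {'fov_y': 57.366678452367445, 'cx': 320.62141026025245, 'cy': 204.2104804542588, 'view': array([[-0.47922984, -0.87765124,  0.00818855,  0.37951623],
       [ 0.40163889, -0.21099501,  0.89116065, -0.23190116],
       [-0.78040051,  0.43035962,  0.45361397, -0.50386156],
       [ 0.        ,  0.        ,  0.        ,  1.        ]])}
spindle_seat [(array([387.3, 181.1]), 0.93)] [([362.5, 170.9, 49.7, 37.5], 0.92), (
[... 848 characters left out ...]
7)]
spare_key_center [(array([315.3, 186.5]), 0.62)] [([307.1, 173.8, 14.5, 26.1], 0.58)]
pulley_center [(array([257.7, 215.6]), 0.73)] [([233.4, 199.1, 52.7, 37.2], 0.93)]
wrist {'fov_y': 61.271494877381855, 'cx': 323.49959469928234, 'cy': 197.92781570418205, 'T_tool_cam': array([[ 9.99999505e-01, -7.36836738e-04, -6.69074939e-04,
         1.44282311e-04],
       [-8.89814166e-04, -9.63045746e-01, -2.69336406e-01,
        -7.26314251e-02],
       [-4.45892815e-04,  2.69336868e-01, -9.63045925e-01,
        -1.58587131e-01],
       [ 0.00000000e+00,  0.00000000e+00,  0.00000000e+00,
         1.00000000e+00]])}
spindle_seat [] []
key_center [] []
spare_key_center [] []
pulley_center [] []
1.35
```

View pictures.

View pics/scene0.png

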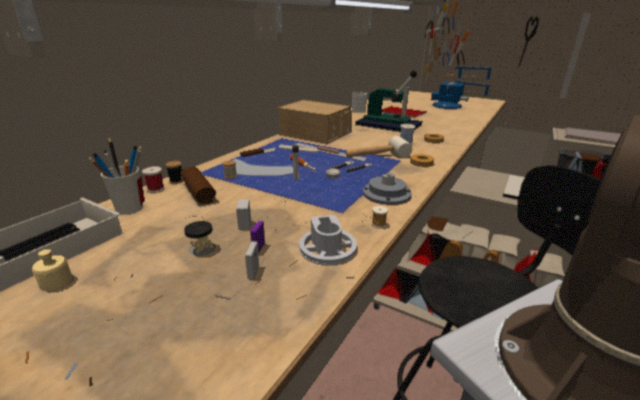

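View pics/side0.png

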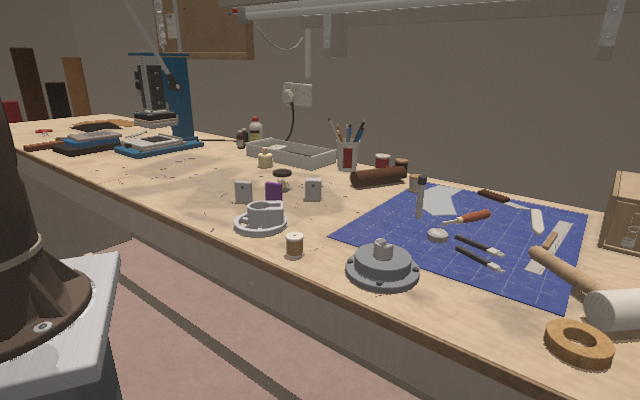

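```bash
python3 - <<'E'
import cv2,numpy as np
a=cv2.imread('pics/scene0.png')[160:300,215:425];b=cv2.imread('pics/side0.png')[150:310,210:440]
cv2.imwrite('pics/s_crop.png',cv2.resize(a,None,fx=3.8,fy=3.8,interpolation=cv2.INTER_CUBIC));cv2.imwrite('pics/d_crop.png',cv2.resize(b,None,fx=3.4,fy=3.4,interpolation=cv2.INTER_CUBIC))
E
```

```text
(no output)
```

View pics/s_crop.png

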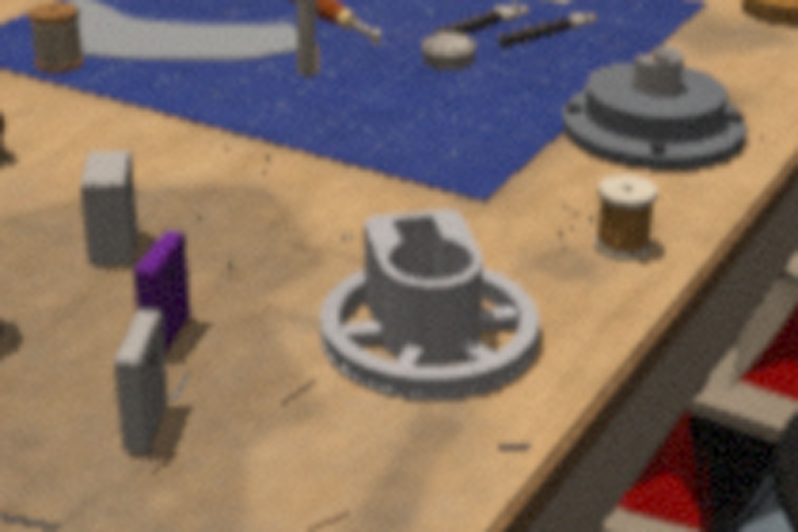

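View pics/d_crop.png

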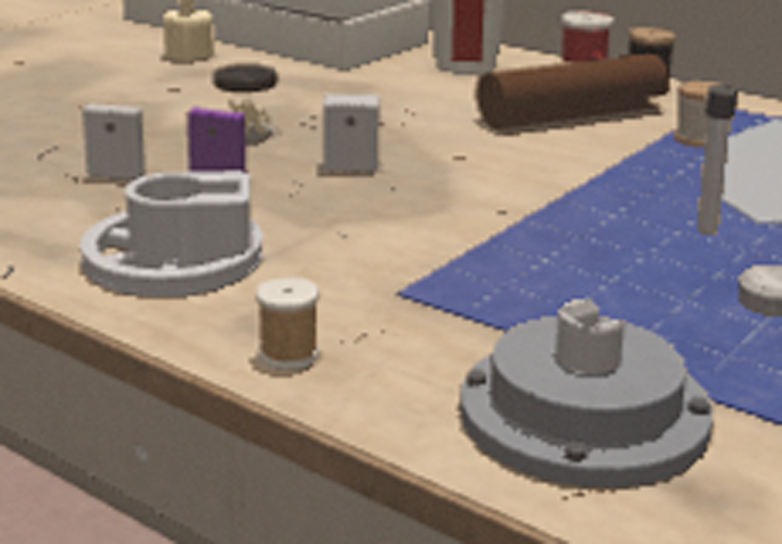

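Scene candidates for the thin key: grey thin bar at (252,261) in scene / (243,191) in side. Purple look-alike at (258,236) / (273,193). Thick grey bar at (244,215) / (313,189). I choose the grey thin one. The crops confirm the other parts: pulley at (328,240), spindle at (387,187).

```bash
cat >> h.py <<'E'
class C(dict): pass
def fixed():
    import pickle;return pickle.load(open('cams.pkl','rb'))
E
python3 - <<'E'
from h import *
import pickle
d={}
for n in ['scene','side']: 
    c=r.capture(n); d[n]={k:(v if k!='img' else v) for k,v in c.items()}
pickle.dump(d,open('cams.pkl','wb'))
A,B=d['scene'],d['side']
for n,a,b in [('thin',(252,262),(243,192)),('purple',(258,237),(273,193)),('thick',(244.5,215),(313,190)),('pulley',(328.6,239.3),(257.7,215.6)),('seatish',(387.3,181.1),(383,252))]:
    p,e=tri([ray(A,a),ray(B,b)]);print(n,p.round(4),np.round(e,4))
E
```

```text
thin [0.4309 0.3428 0.0262] [0.0002 0.0002]
purple [0.5027 0.3044 0.0285] [0.0015 0.0015]
thick [0.6118 0.2977 0.0258] [0.0012 0.0012]
pulley [0.4326 0.1771 0.0249] [0.0011 0.0011]
seatish [ 0.5939 -0.0976  0.0397] [0.0001 0.0001]
```

```bash
cat >> h.py <<'E'
def rel(s,P,yaw,down=True):
    """tool increments to reach world TCP P with tool z down and tool x at world azimuth yaw(deg) (mod 180 nearest)"""
    R0=R.from_rotvec(s['orientation']);x0=R0.as_matrix()[:,0];a0=np.degrees(np.arctan2(x0[1],x0[0]))
    yaw=a0+((yaw-a0+90)%180-90)
    c,sn=np.cos(np.radians(yaw)),np.sin(np.radians(yaw))
    R1=np.array([[c,sn,0],[sn,-c,0],[0,0,-1.]])
    d=R0.inv().apply(np.array(P)-s['tool_pos'])*1000
    w=(R0.inv()*R.from_matrix(R1)).as_rotvec(degrees=True)
    print('a0',round(a0,1),'yaw',round(yaw,1),'xyz',d.round(1),'w',w.round(2))
E
python3 - <<'E'
from h import *
d=fixed();A,B=d['scene'],d['side']
az=lambda p,q:np.degrees(np.arctan2(*(q-p)[[1,0]]))
S=lambda u,v:(215+u/3.8,160+v/3.8); D=lambda u,v:(210+u/3.4,150+v/3.4)
p,q=onz(B,D(84,177),0),onz(B,D(143,180),0);print('thin side',p,q,az(p,q))
p,q=onz(A,S(140,455),0),onz(A,S(163,418),0);print('thin scene base',p,q,az(p,q),np.linalg.norm(p-q))
p,q=onz(A,S(125,358),.056),onz(A,S(154,312),.056);print('top scene',az(p,q),np.linalg.norm(p-q))
p,q=onz(B,D(82,107),.056),onz(B,D(143,108),.056);print('top side',p,q,az(p,q))
# pulley flat: scene top edges
p,q=onz(A,S(430,262),.05),onz(A,S(420,222),.05);print('keyway',az(p,q))
p,q=onz(A,S(470,255),.05),onz(A,S(461,212),.05);print('flat',az(p,q))
s=r.sense();print(s['time'],s['tool_pos']);rel(s,[.45,-.38,.25],-40);rel(s,[.55,-.16,.25],-10)
E
```

```text
thin side [0.40759733 0.34454325 0.        ] [0.44908749 0.32228569 0.        ] -28.211505019769678
thin scene base [ 4.14165921e-01  3.51179246e-01 -5.55111512e-17] [0.43675704 0.3312182  0.        ] -41.46315402396181 0.030146343585060045
top scene -39.095807492097435 0.04028547551390365
top side [0.41036616 0.34736766 0.056     ] [0.45350262 0.32900112 0.056     ] -23.063220729505435
keyway -22.34091264182207
flat -25.048460090652206
1.45 [ 0.15209539 -0.60621476  0.22675898]
a0 -75.9 yaw -40.0 xyz [-146.9 -344.   -23.2] w [ -0.    -0.   -35.92]
a0 -75.9 yaw -10.0 xyz [-336.  -494.5  -23.2] w [ -0.    -0.   -65.92]
```

Call:
servo_tool(
  increments=[
    {"x": -336, "y": -494, "z": -23, "wz": -66},
    {"x": -336, "y": -494, "z": -23, "wz": -66},
    {"x": -336, "y": -494, "z": -23, "wz": -66},
    {"x": -336, "y": -494, "z": -23, "wz": -66},
    {"x": -336, "y": -494, "z": -23, "wz": -66},
    {"x": -336, "y": -494, "z": -23, "wz": -66},
    {"x": -336, "y": -494, "z": -23, "wz": -66},
    {"x": -336, "y": -494, "z": -23, "wz": -66},
  ],
)

```text
schema error: expected keys x, y, z, wx, wy, wz, gripper
```

```bash
python3 -c "
from h import *
s=r.sense();print(s['time'],s['tool_pos'],s['qpos'].round(2));rel(s,[.55,-.13,.25],-10)"
```

```text
1.45 [ 0.15209539 -0.60621476  0.22675898] [ 1.22  0.43  0.02  1.57 -0.01  1.13 -0.08]
a0 -75.9 yaw -10.0 xyz [-365.1 -501.8  -23.2] w [ -0.    -0.   -65.92]
```

Call:
servo_tool(
  increments=[
    {"x": -336, "y": -494, "z": -23, "wx": 0, "wy": 0, "wz": -66, "gripper": 0.6},
    {"x": -336, "y": -494, "z": -23, "wx": 0, "wy": 0, "wz": -66, "gripper": 0.6},
    {"x": -336, "y": -494, "z": -23, "wx": 0, "wy": 0, "wz": -66, "gripper": 0.6},
    {"x": -336, "y": -494, "z": -23, "wx": 0, "wy": 0, "wz": -66, "gripper": 0.6},
    {"x": -336, "y": -494, "z": -23, "wx": 0, "wy": 0, "wz": -66, "gripper": 0.6},
    {"x": -336, "y": -494, "z": -23, "wx": 0, "wy": 0, "wz": -66, "gripper": 0.6},
    {"x": -336, "y": -494, "z": -23, "wx": 0, "wy": 0, "wz": -66, "gripper": 0.6},
    {"x": -336, "y": -494, "z": -23, "wx": 0, "wy": 0, "wz": -66, "gripper": 0.6},
  ],
)

```text
time: 2.12
tool_pos: [0.3746, -0.3559, 0.24]
orientation: [3.101, -0.499, 0.001]
force: [0.2, -0.8, 0.5]
width: 0.0554
```

```bash
python3 -c "
from h import *
s=r.sense();print(s['time'],s['tool_pos'],s['qpos'].round(2));rel(s,[.55,-.13,.25],-10)"
```

```text
2.1167 [ 0.37461464 -0.35592457  0.23997728] [ 0.91  0.27 -0.31  1.8   0.09  1.09  0.24]
a0 -18.3 yaw -10.0 xyz [  95.7 -269.5  -10.1] w [ 0.03 -0.03 -8.28]
```

Call:
servo_tool(
  increments=[
    {"x": 96, "y": -270, "z": -10, "wx": 0, "wy": 0, "wz": -8, "gripper": 0.6},
    {"x": 96, "y": -270, "z": -10, "wx": 0, "wy": 0, "wz": -8, "gripper": 0.6},
    {"x": 96, "y": -270, "z": -10, "wx": 0, "wy": 0, "wz": -8, "gripper": 0.6},
    {"x": 96, "y": -270, "z": -10, "wx": 0, "wy": 0, "wz": -8, "gripper": 0.6},
    {"x": 96, "y": -270, "z": -10, "wx": 0, "wy": 0, "wz": -8, "gripper": 0.6},
    {"x": 96, "y": -270, "z": -10, "wx": 0, "wy": 0, "wz": -8, "gripper": 0.6},
    {"x": 96, "y": -270, "z": -10, "wx": 0, "wy": 0, "wz": -8, "gripper": 0.6},
    {"x": 96, "y": -270, "z": -10, "wx": 0, "wy": 0, "wz": -8, "gripper": 0.6},
  ],
)

```text
time: 2.78
tool_pos: [0.5547, -0.1207, 0.2505]
orientation: [-3.126, 0.266, -0.006]
force: [0.2, 0.6, 0.1]
width: 0.0553
```

```bash
cat >> h.py <<'E'
import pickle
def snap(tag):
    s=r.sense();c=r.capture('wrist');pickle.dump((s,c),open(tag+'.pkl','wb'))
    cv2.imwrite(f'pics/{tag}.png',c['img']);print('t',s['time'],s['tool_pos'].round(4),'qv',abs(s['qvel']).max().round(3))
    return s,c
E
python3 -c "
from h import *
s,c=snap('w1');print(r.pinpoint('wrist','spindle_seat'),proj(c,[.594,-.0976,.035],s));rel(s,[.43,.343,.2],60)"
```

```text
t 2.7833 [ 0.5547 -0.1207  0.2505] qv 0.114
[{'xy': [355.8, 146.4], 'conf': 0.94}] [354.20987522 144.76571835]
a0 -9.7 yaw 60.0 xyz [-201.3 -435.8   51.9] w [ -0.11  -0.32 -69.71]
```

View pics/w1.png

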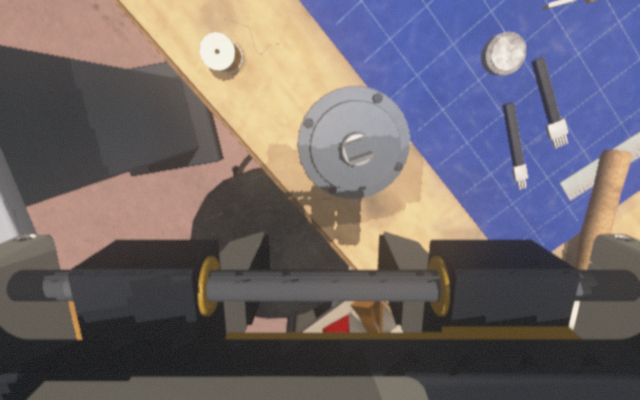

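```bash
python3 - <<'E'
import cv2
a=cv2.imread('pics/w1.png')[75:210,285:425]
cv2.imwrite('pics/w1c.png',cv2.resize(a,None,fx=4.4,fy=4.4,interpolation=cv2.INTER_CUBIC))
E
```

```text
(no output)
```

View pics/w1c.png

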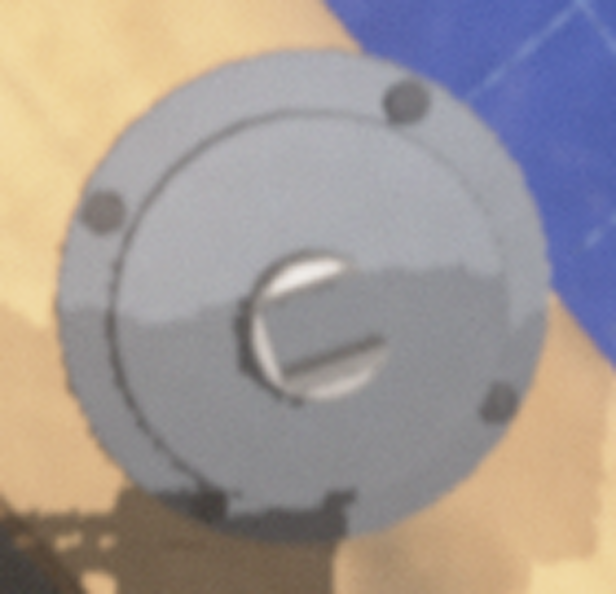

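```bash
python3 - <<'E'
from h import *
s,c=pickle.load(open('w1.pkl','rb'))
P=lambda u,v:(285+(u-2)/4.4,75+(v-2)/4.4)
az=lambda p,q:np.degrees(np.arctan2(*(q-p)[[1,0]]))
print('lower',az(onz(c,P(285,385),.061,s),onz(c,P(384,342),.061,s)))
print('upper',az(onz(c,P(265,300),.061,s),onz(c,P(350,265),.061,s)))
print('stub ctr',onz(c,P(318,325),.061,s))
h=[onz(c,P(*p),.012,s) for p in [(405,102),(497,403),(210,505),(103,213)]]
print([x.round(4) for x in h],np.mean(h,0),az(h[2],h[0])-45,az(h[3],h[1])+45)
print('foot',onz(c,P(304,295),.012,s), np.linalg.norm(onz(c,P(58,295),.012,s)-onz(c,P(550,295),.012,s)))
# render overlay
def overlay(seat,yaw):
    img=cv2.resize(c['img'][75:210,285:425],None,fx=4.4,fy=4.4,interpolation=cv2.INTER_CUBIC)
    def pl(pts,col):
        q=np.array([(proj(c,p,s)-[285,75])*4.4+2 for p in pts]);cv2.polylines(img,[q.round().astype(int)],False,col,1)
    t=np.linspace(0,6.3,60);Rz=R.from_euler('z',yaw,degrees=True)
    f=lambda L:[seat+Rz.apply(p) for p in L]
    for rr,z,col in [(.066,-.025,(0,0,255)),(.05,0,(0,255,0)),(.017,.026,(255,255,0))]: pl(f([[rr*np.cos(a),rr*np.sin(a),z] for a in t]),col)
    for z,w in [(.026,.0125),(0.02,.009)]: pl(f([[.0114,w,z],[-.012,w,z],[-.012,-w,z],[.0114,-w,z]]),(255,0,255))
    return img
cv2.imwrite('pics/ov1.png',overlay(np.array([*np.mean(h,0)[:2],.035]),11))
E
```

```text
lower 14.135342399348925
upper 12.685751849560512
stub ctr [ 0.59419843 -0.09843894  0.061     ]
[array([ 0.6282, -0.0525,  0.012 ]), array([ 0.6429, -0.1342,  0.012 ]), array([ 0.5617, -0.1492,  0.012 ]), array([ 0.5468, -0.0669,  0.012 ])] [ 0.59491131 -0.10070497  0.012     ] 10.490063656237226 9.964473214137264
foot [ 0.59556135 -0.09676094  0.012     ] 0.1305859997508104
```

View pics/ov1.png

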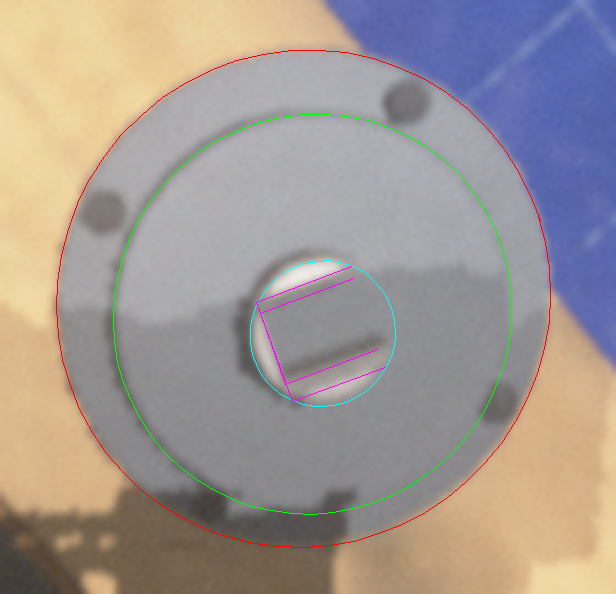

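Call:
servo_tool(
  increments=[
    {"x": -201, "y": -436, "z": 30, "wx": 0, "wy": 0, "wz": -70, "gripper": 0.6},
    {"x": -201, "y": -436, "z": 30, "wx": 0, "wy": 0, "wz": -70, "gripper": 0.6},
    {"x": -201, "y": -436, "z": 30, "wx": 0, "wy": 0, "wz": -70, "gripper": 0.6},
    {"x": -201, "y": -436, "z": 30, "wx": 0, "wy": 0, "wz": -70, "gripper": 0.6},
    {"x": -201, "y": -436, "z": 30, "wx": 0, "wy": 0, "wz": -70, "gripper": 0.6},
    {"x": -201, "y": -436, "z": 30, "wx": 0, "wy": 0, "wz": -70, "gripper": 0.6},
    {"x": -201, "y": -436, "z": 30, "wx": 0, "wy": 0, "wz": -70, "gripper": 0.6},
    {"x": -201, "y": -436, "z": 30, "wx": 0, "wy": 0, "wz": -70, "gripper": 0.6},
  ],
)

```text
time: 3.55
tool_pos: [0.4666, 0.1918, 0.2291]
orientation: [2.877, 1.256, 0.001]
force: [0.6, -0.4, -0.5]
width: 0.055
```

```bash
python3 -c "
from h import *
s,c=snap('w2');rel(s,[.41,.32,.2],60)"
```

```text
t 3.55 [0.4666 0.1918 0.2291] qv 0.722
a0 47.2 yaw 60.0 xyz [  55.6 -128.7   28.8] w [  0.12   0.03 -12.83]
```

View pics/w2.png

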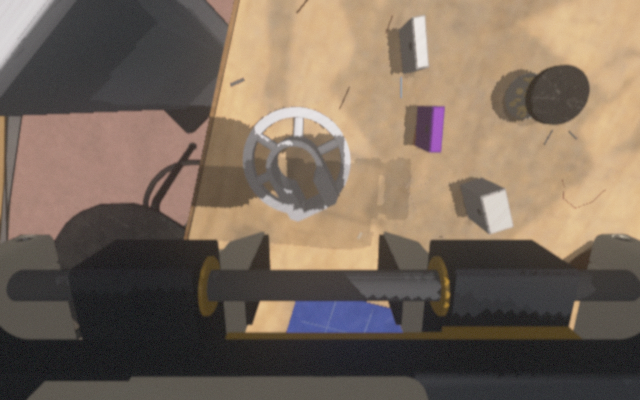

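```bash
python3 - <<'E'
import cv2
a=cv2.imread('pics/w2.png')
cv2.imwrite('pics/w2k.png',cv2.resize(a[0:90,370:450],None,fx=6,fy=6,interpolation=cv2.INTER_CUBIC))
cv2.imwrite('pics/w2p.png',cv2.resize(a[95:230,230:365],None,fx=4.4,fy=4.4,interpolation=cv2.INTER_CUBIC))
E
```

```text
(no output)
```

View pics/w2k.png

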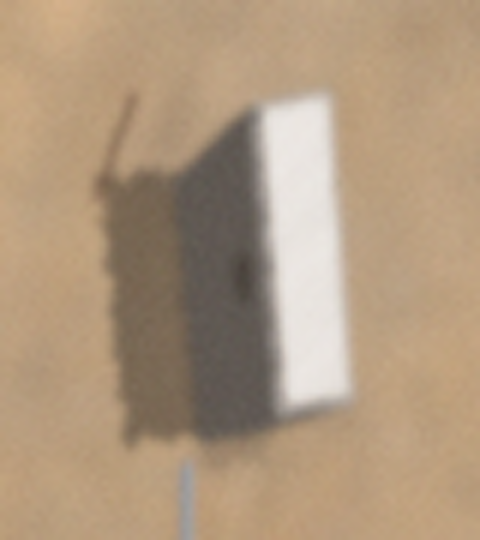

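View pics/w2p.png

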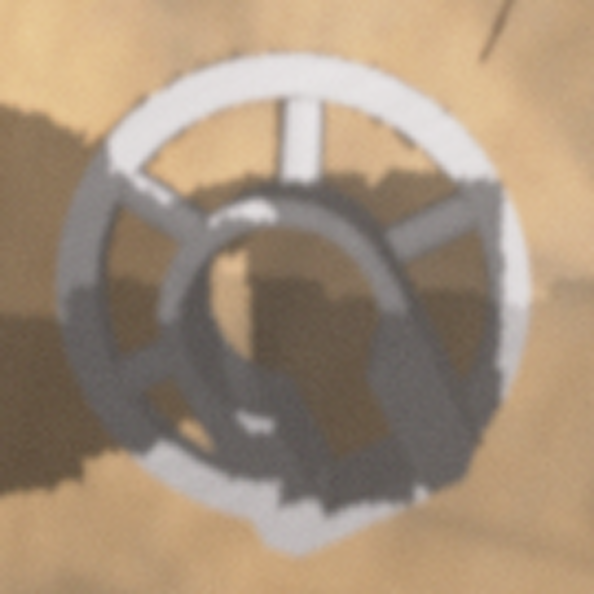

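```bash
python3 - <<'E'
from h import *
s,c=pickle.load(open('w2.pkl','rb'))
d=fixed();A,B=d['scene'],d['side']
az=lambda p,q:np.degrees(np.arctan2(*(q-p)[[1,0]]))
P=lambda u,v:(370+(u-2.5)/6,(v-2.5)/6)
k=[(258,105),(330,95),(352,400),(280,412)]
for z in (.054,.056):
    w=[onz(c,P(*q),z,s) for q in k];print(z,[x.round(4)[:2] for x in w],'ctr',np.mean(w,0),az(w[0],w[3]),az(w[1],w[2]),[np.linalg.norm(w[i]-w[(i+1)%4]).round(4) for i in range(4)])
b=[onz(c,P(*q),0,s) for q in [(182,172),(196,438)]];print('base',b,az(*b),np.linalg.norm(b[0]-b[1]))
# triangulate top-centre with side & scene
m=np.mean(k,0)
print(tri([ray(c,P(*m),s),ray(A,(215+140/3.8,160+333/3.8)),ray(B,(210+113/3.4,150+106/3.4))]))
Q=lambda u,v:(230+(u-2)/4.4,95+(v-2)/4.4)
# pulley: rim outer ellipse
print('rim c',onz(c,Q(293,290),.014,s),np.linalg.norm(onz(c,Q(57,290),.014,s)-onz(c,Q(530,290),.014,s)))
print('flat az',az(onz(c,Q(408,300),.05,s),onz(c,Q(470,440),.05,s)), az(onz(c,Q(285,375),.05,s),onz(c,Q(330,480),.05,s)))
E
```

```text
0.054 [array([0.4134, 0.3492]), array([0.4196, 0.3578]), array([0.4553, 0.3341]), array([0.4491, 0.3249])] ctr [0.43435575 0.34147769 0.054     ] -34.188115555750954 -33.61402446848319 [np.float64(0.0107), np.float64(0.0429), np.float64(0.0111), np.float64(0.0432)]
0.056 [array([0.4134, 0.3485]), array([0.4195, 0.3571]), array([0.4551, 0.3335]), array([0.4489, 0.3244])] ctr [0.43423036 0.34087627 0.056     ] -34.18811555575106 -33.61402446848323 [np.float64(0.0106), np.float64(0.0426), np.float64(0.011), np.float64(0.043)]
base [array([0.41262348, 0.35033314, 0.        ]), array([0.4481045 , 0.32457961, 0.        ])] -35.9736363293678 0.04384230269353484
(array([0.43323761, 0.34055025, 0.05641404]), [np.float64(0.0007489704999723784), np.float64(0.0005031367122946959), np.float64(0.0004229556938394671)])
rim c [0.4381148  0.17652556 0.014     ] 0.1197954563909736
flat az -19.133096214094245 -21.207651706735298
```

w2k: grey thin bar, 12 mm × 43 mm measured, top at (414,42) px; it is the thin key, not purple. w2p: pulley at (298,165), keyway pointing down-right.

```bash
python3 -c "
from h import *
s=r.sense();print(s['tool_pos']);rel(s,[.434,.3405,.10],55.8)"
```

```text
[0.46318966 0.20098087 0.22942275]
a0 48.2 yaw 55.8 xyz [  84.2 -114.4  130. ] w [-0.11 -0.21 -7.56]
```

Call:
servo_tool(
  increments=[
    {"x": 84.2, "y": -114.4, "z": 60, "wx": 0, "wy": 0, "wz": -7.6, "gripper": 0.5},
    {"x": 84.2, "y": -114.4, "z": 60, "wx": 0, "wy": 0, "wz": -7.6, "gripper": 0.5},
    {"x": 84.2, "y": -114.4, "z": 60, "wx": 0, "wy": 0, "wz": -7.6, "gripper": 0.5},
    {"x": 84.2, "y": -114.4, "z": 130, "wx": 0, "wy": 0, "wz": -7.6, "gripper": 0.5},
    {"x": 84.2, "y": -114.4, "z": 130, "wx": -0.1, "wy": -0.2, "wz": -7.6, "gripper": 0.5},
    {"x": 84.2, "y": -114.4, "z": 130, "wx": -0.1, "wy": -0.2, "wz": -7.6, "gripper": 0.5},
    {"x": 84.2, "y": -114.4, "z": 130, "wx": -0.1, "wy": -0.2, "wz": -7.6, "gripper": 0.5},
  ],
)

```text
time: 4.18
tool_pos: [0.4331, 0.3386, 0.0977]
orientation: [2.775, 1.471, -0.008]
force: [0.1, -0.6, 0.2]
width: 0.046
```

```bash
python3 -c "
from h import *
s,c=snap('w3');rel(s,[.434,.3405,.030],55.8)"
```

```text
t 4.1833 [0.4331 0.3386 0.0977] qv 0.061
a0 55.8 yaw 55.8 xyz [ 2.5 -0.3 67.7] w [-0.07  0.29  0.05]
```

View pics/w3.png

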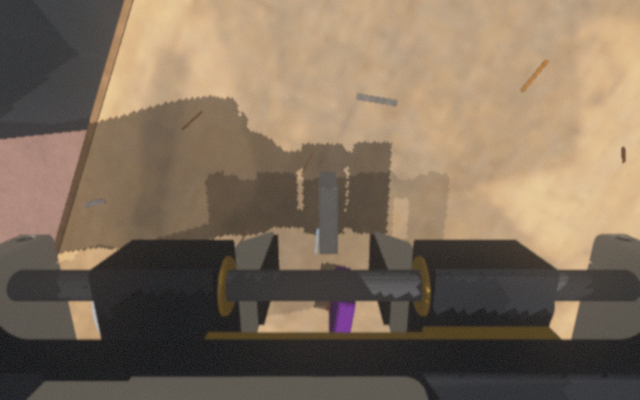

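```bash
python3 -c "
from h import *
s,c=pickle.load(open('w3.pkl','rb'))
for p in [(320,172),(336,172),(337,253),(318.5,253)]: print(onz(c,p,.056,s).round(4))
im=cv2.resize(c['img'][150:270,270:390],None,fx=5,fy=5,interpolation=cv2.INTER_CUBIC);cv2.imwrite('pics/w3c.png',im)
"
```

```text
[0.4049 0.3548 0.056 ]
[0.4103 0.3628 0.056 ]
[0.4549 0.334  0.056 ]
[0.4483 0.3241 0.056 ]
```

View pics/w3c.png

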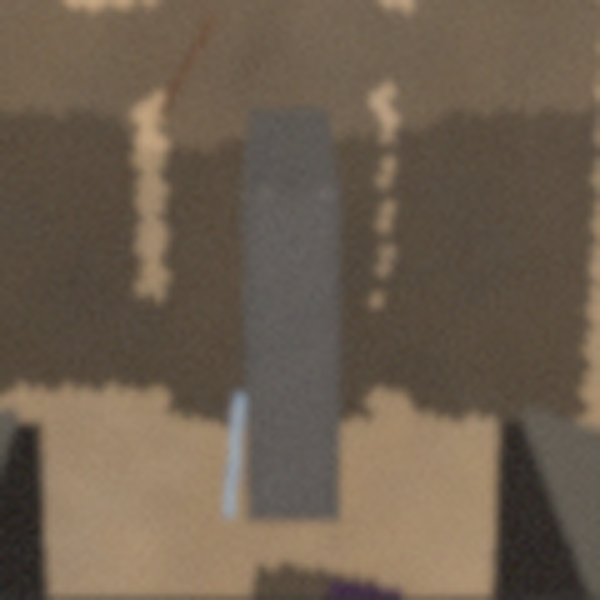

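Call:
servo_tool(
  increments=[
    {"x": 2.5, "y": -0.5, "z": 10, "wx": 0, "wy": 0.3, "wz": 0, "gripper": 0.5},
    {"x": 2.5, "y": -0.5, "z": 40, "wx": 0, "wy": 0.3, "wz": 0, "gripper": 0.5},
    {"x": 2.5, "y": -0.5, "z": 67, "wx": 0, "wy": 0.3, "wz": 0, "gripper": 0.5},
    {"x": 2.5, "y": -0.5, "z": 67, "wx": 0, "wy": 0.3, "wz": 0, "gripper": 0.5},
    {"x": 2.5, "y": -0.5, "z": 67, "wx": 0, "wy": 0.3, "wz": 0, "gripper": 0.05},
    {"x": 2.5, "y": -0.5, "z": 67, "wx": 0, "wy": 0.3, "wz": 0, "gripper": 0.05},
    {"x": 2.5, "y": -0.5, "z": 67, "wx": 0, "wy": 0.3, "wz": 0, "gripper": 0.05},
    {"x": 2.5, "y": -0.5, "z": 67, "wx": 0, "wy": 0.3, "wz": 0, "gripper": 0.05},
  ],
  newtons=25,
)

```text
time: 4.9
tool_pos: [0.4362, 0.3416, 0.0344]
orientation: [-2.775, -1.468, -0.008]
force: [-0.5, -0.6, 0.4]
width: 0.0238
```

```bash
python3 -c "
from h import *
s=r.sense();print(s['width'],s['tool_pos']);rel(s,[.55,.1,.2],80)"
```

```text
0.02378568531704035 [0.43624669 0.34164607 0.0344261 ]
a0 55.8 yaw 80.0 xyz [-134.8  230.2 -166.1] w [  0.11  -0.31 -24.25]
```

Call:
servo_tool(
  increments=[
    {"x": -1, "y": 0, "z": 4, "wx": 0, "wy": 0, "wz": 0, "gripper": 0.05},
    {"x": -1, "y": 0, "z": 4, "wx": 0, "wy": 0, "wz": 0, "gripper": 0.05},
    {"x": -1, "y": 0, "z": 4, "wx": 0, "wy": 0, "wz": 0, "gripper": 0.05},
    {"x": -1, "y": 0, "z": 4, "wx": 0, "wy": 0, "wz": 0, "gripper": 0.05},
    {"x": -1, "y": 0, "z": 4, "wx": 0, "wy": 0, "wz": 0, "gripper": 0.05},
  ],
  newtons=25,
)

```text
time: 5.32
tool_pos: [0.4361, 0.3409, 0.0308]
orientation: [-2.776, -1.468, -0.01]
force: [1.0, -1.5, 5.8]
width: 0.0117
```

```bash
python3 -c "
from h import *
s=r.sense();print(s['width'],s['tool_pos']);rel(s,[.52,.1,.2],80)"
```

```text
0.011685109131464073 [0.43614538 0.34092996 0.03083769]
a0 55.7 yaw 80.0 xyz [-150.9  205.2 -169.8] w [  0.15  -0.33 -24.26]
```

Call:
servo_tool(
  increments=[
    {"x": 0, "y": 0, "z": -30, "wx": 0, "wy": 0, "wz": 0, "gripper": 0.05},
    {"x": 0, "y": 0, "z": -70, "wx": 0, "wy": 0, "wz": 0, "gripper": 0.05},
    {"x": -30, "y": 40, "z": -105, "wx": 0, "wy": 0, "wz": -5, "gripper": 0.05},
    {"x": -54, "y": 72, "z": -110, "wx": 0, "wy": 0, "wz": -12, "gripper": 0.05},
    {"x": -78, "y": 105, "z": -110, "wx": 0, "wy": 0, "wz": -18, "gripper": 0.05},
    {"x": -102, "y": 138, "z": -110, "wx": 0, "wy": 0, "wz": -24, "gripper": 0.05},
    {"x": -126, "y": 171, "z": -110, "wx": 0, "wy": 0, "wz": -24, "gripper": 0.05},
    {"x": -151, "y": 205, "z": -110, "wx": 0, "wy": 0, "wz": -24, "gripper": 0.05},
  ],
)

```text
time: 5.98
tool_pos: [0.515, 0.1124, 0.1401]
orientation: [-2.41, -2.015, -0.01]
force: [1.2, 1.0, -1.9]
width: 0.0122
```

```bash
python3 -c "
from h import *
s,c=snap('w4');print(s['width'],s['force']);
x=R.from_euler('z',10.7,degrees=True).apply([.013,0,0]);print(x)
rel(s,[.594+x[0],-.0985+x[1],.15],100.7)"
```

```text
t 5.9833 [0.515  0.1124 0.1401] qv 0.934
0.012223296933755205 [ 1.16320086  0.96393425 -1.87386807]
[0.01277397 0.00241367 0.        ]
a0 79.8 yaw 100.7 xyz [-188.9  127.3  -10.4] w [  0.24  -0.25 -20.9 ]
```

View pics/w4.png

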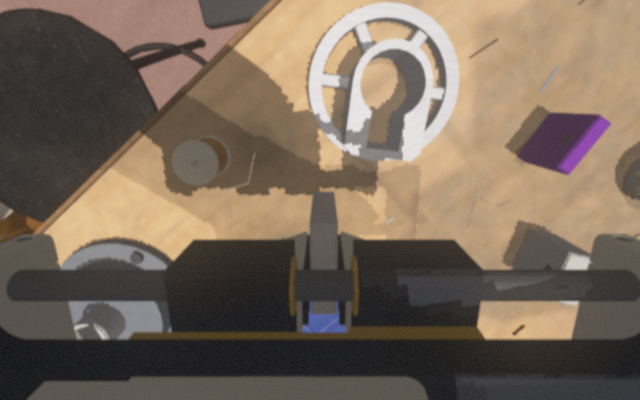

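```bash
python3 -c "
from h import *
s,c=pickle.load(open('w4.pkl','rb'))
cv2.imwrite('pics/w4c.png',cv2.resize(c['img'][180:345,270:380],None,fx=3.6,fy=3.6,interpolation=cv2.INTER_CUBIC))
cv2.imwrite('pics/w4p.png',cv2.resize(c['img'][0:170,300:470],None,fx=3.5,fy=3.5,interpolation=cv2.INTER_CUBIC))
"
```

```text
(no output)
```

View pics/w4c.png

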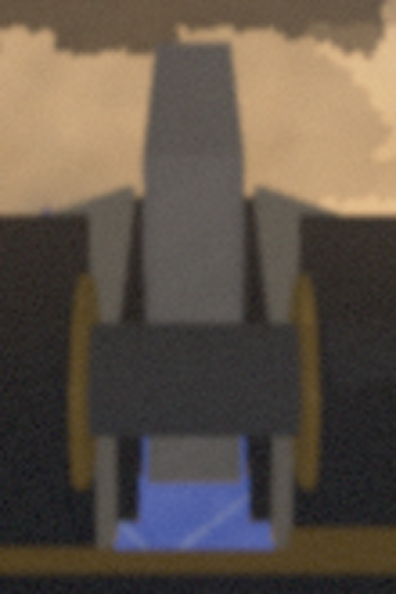

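View pics/w4p.png

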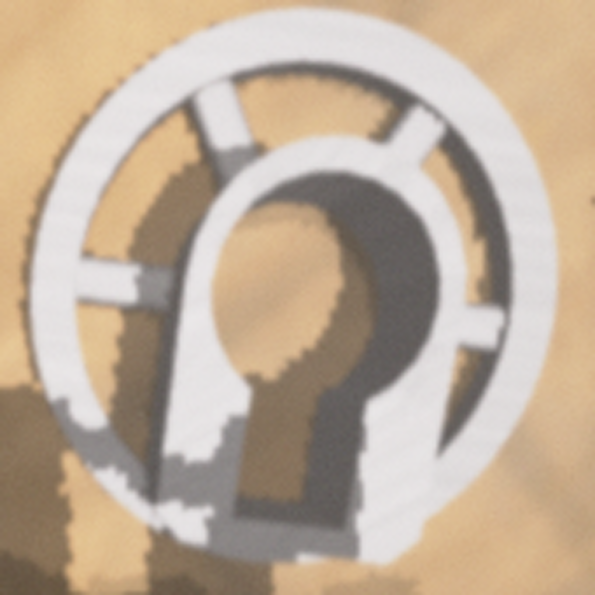

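```bash
python3 - <<'E'
from h import *
s,c=pickle.load(open('w4.pkl','rb'))
s2=dict(s);s2['tool_pos']=np.zeros(3);s2['orientation']=np.zeros(3)  # tool frame
P=lambda u,v:(270+(u-1.3)/3.6,180+(v-1.3)/3.6)
print('tool frame: far bottom',onz(c,P(157,45),.031,s2),onz(c,P(231,45),.031,s2))
for z in (-.025,): print('far top',onz(c,P(147,158),z,s2),onz(c,P(243,158),z,s2),'near top',onz(c,P(150,480),z,s2),onz(c,P(240,480),z,s2))
az=lambda p,q:np.degrees(np.arctan2(*(q-p)[[1,0]]))
Q=lambda u,v:(300+(u-1.3)/3.5,(v-1.3)/3.5)
z=.05
# fit circle of bore top
pts=np.array([onz(c,Q(*p),z,s)[:2] for p in [(210,290),(440,290),(330,170),(250,205),(410,215),(225,350),(425,350)]])
A=np.c_[2*pts,np.ones(len(pts))];x=np.linalg.lstsq(A,(pts**2).sum(1),rcond=None)[0];print('bore',x[:2],np.sqrt(x[2]+x[0]**2+x[1]**2))
a,b=onz(c,Q(235,515),z,s),onz(c,Q(348,528),z,s);print('kw end',a,b,np.linalg.norm(a-b));m=(a+b)/2
print('kw az from ctr',az(np.array([*x[:2],0]),m),np.linalg.norm(m[:2]-x[:2]),'end az',az(b,a)-90,az(a,b)+90)
print('kw sides',az(onz(c,Q(248,395),z,s),a),az(onz(c,Q(363,405),z,s),b))
# rim
t=[(30,300),(557,280),(300,8)];pts=np.array([onz(c,Q(*p),.014,s)[:2] for p in [(30,300),(557,280),(300,8),(520,140),(75,140),(60,420),(510,430)]])
A=np.c_[2*pts,np.ones(len(pts))];x=np.linalg.lstsq(A,(pts**2).sum(1),rcond=None)[0];print('rim',x[:2],np.sqrt(x[2]+x[0]**2+x[1]**2))
E
```

```text
tool frame: far bottom [-0.0060445 -0.0226976  0.031    ] [ 0.005881   -0.02270964  0.031     ]
far top [-0.00554067 -0.02371456 -0.025     ] [ 0.00564992 -0.02372637 -0.025     ] near top [-0.00557146  0.01936499 -0.025     ] [ 0.00577854  0.01935137 -0.025     ]
bore [0.43996998 0.1751917 ] 0.02278113995866563
kw end [0.47999499 0.15129913 0.05      ] [0.48690034 0.17431953 0.05      ] 0.02403378426582903
kw az from ctr -15.896859011725395 0.045206547513662536 end az -196.69746497092095 163.30253502907908
kw sides -14.376355018513978 -13.650016774407272
rim [0.4394113  0.17506907] 0.0599061820904281
```

```bash
python3 -c "
from h import *
s=r.sense();print(s['time'],s['tool_pos'])
x=R.from_euler('z',10.7,degrees=True).apply([.0155,0,0])
rel(s,[.594+x[0],-.0985+x[1],.12],100.7)"
```

```text
6.0333 [0.51831752 0.10163668 0.1387622 ]
a0 79.1 yaw 100.7 xyz [-176.6  126.3   19.5] w [  0.2    0.13 -21.55]
```

Call:
servo_tool(
  increments=[
    {"x": -177, "y": 126, "z": 10, "wx": 0, "wy": 0, "wz": -21.5, "gripper": 0.05},
    {"x": -177, "y": 126, "z": 10, "wx": 0, "wy": 0, "wz": -21.5, "gripper": 0.05},
    {"x": -177, "y": 126, "z": 10, "wx": 0, "wy": 0, "wz": -21.5, "gripper": 0.05},
    {"x": -177, "y": 126, "z": 10, "wx": 0, "wy": 0, "wz": -21.5, "gripper": 0.05},
    {"x": -177, "y": 126, "z": 19, "wx": 0.2, "wy": 0.2, "wz": -21.5, "gripper": 0.05},
    {"x": -177, "y": 126, "z": 19, "wx": 0.2, "wy": 0.2, "wz": -21.5, "gripper": 0.05},
    {"x": -177, "y": 126, "z": 19, "wx": 0.2, "wy": 0.2, "wz": -21.5, "gripper": 0.05},
    {"x": -177, "y": 126, "z": 19, "wx": 0.2, "wy": 0.2, "wz": -21.5, "gripper": 0.05},
  ],
)

```text
time: 6.7
tool_pos: [0.6085, -0.0973, 0.1193]
orientation: [-2.008, -2.413, -0.0]
force: [-0.7, 0.5, -1.2]
width: 0.012
```

```bash
python3 -c "
from h import *
s,c=snap('w5');print(s['width'])
x=R.from_euler('z',10.7,degrees=True).apply([.0155,0,0])
rel(s,[.594+x[0],-.0985+x[1],.069],100.7)
d=r.capture('side');e=r.capture('scene')
a=cv2.resize(d['img'][170:310,310:450],None,fx=3,fy=3,interpolation=cv2.INTER_CUBIC)
b=cv2.resize(e['img'][100:240,320:450],None,fx=3,fy=3,interpolation=cv2.INTER_CUBIC)
cv2.imwrite('pics/f5.png',np.hstack([a,b]))
"
```

```text
t 6.7 [ 0.6085 -0.0973  0.1193] qv 0.05
0.01199622967325229
a0 100.5 yaw 100.7 xyz [ 1.5  1.2 50.3] w [-0.08 -0.12 -0.24]
```

View pics/w5.png

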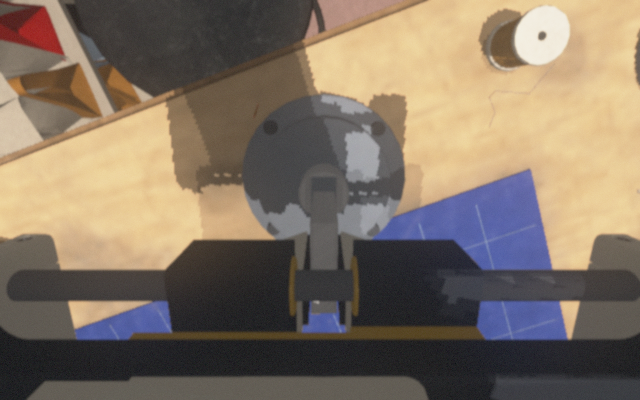

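View pics/f5.png

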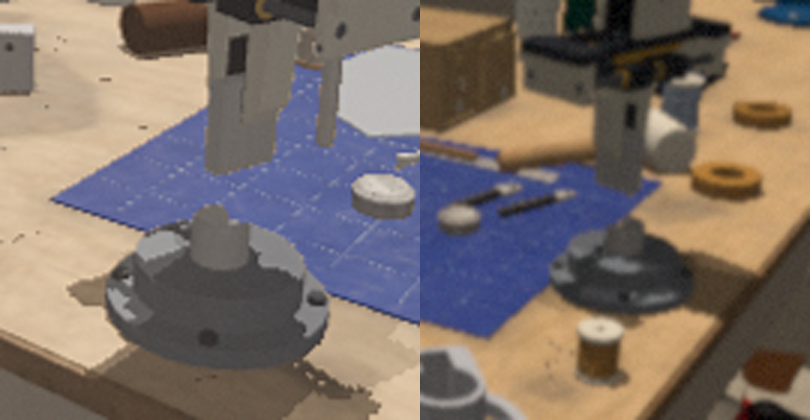

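```bash
python3 - <<'E'
from h import *
s,c=pickle.load(open('w5.pkl','rb'))
def ov(seat,yaw,o=(285,150),sz=(80,110),k=6):
    img=cv2.resize(c['img'][o[1]:o[1]+sz[1],o[0]:o[0]+sz[0]],None,fx=k,fy=k,interpolation=cv2.INTER_CUBIC);raw=img.copy()
    def pl(pts,col):
        q=np.array([(proj(c,p,s)-o)*k+k/2 for p in pts]);cv2.polylines(img,[q.round().astype(int)],False,col,1)
    t=np.linspace(0,6.3,60);Rz=R.from_euler('z',yaw,degrees=True)
    f=lambda L:[seat+Rz.apply(p) for p in L]
    pl(f([[.017*np.cos(a),.017*np.sin(a),.026] for a in t]),(255,255,0))
    for z,w in [(.026,.0125),(0.02,.009)]: pl(f([[.0114,w,z],[-.012,w,z],[-.012,-w,z],[.0114,-w,z]]),(255,0,255))
    return np.hstack([raw,img])
cv2.imwrite('pics/ov5.png',cv2.resize(ov(np.array([.594,-.0985,.035]),10.7),None,fx=.8,fy=.8))
E
```

```text
(no output)
```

View pics/ov5.png

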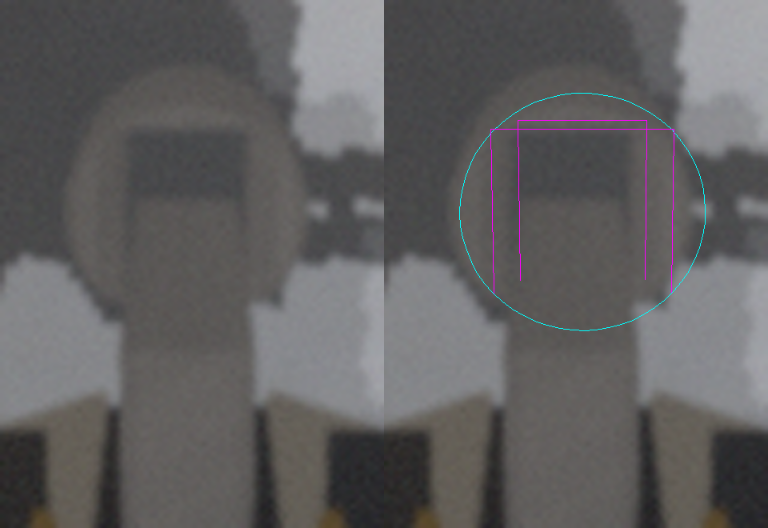

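Wrist view: the stub sits at (324,190) with the dark slot floor at cols 312–336, and the key's lower edge is centred on it (col 324). I keep the lateral pose and lower.

Call:
servo_tool(
  increments=[
    {"x": 0.2, "y": 1.2, "z": 10, "wx": 0, "wy": 0, "wz": 0, "gripper": 0.05},
    {"x": 0.2, "y": 1.2, "z": 20, "wx": 0, "wy": 0, "wz": 0, "gripper": 0.05},
    {"x": 0.2, "y": 1.2, "z": 27, "wx": 0, "wy": 0, "wz": 0, "gripper": 0.05},
    {"x": 0.2, "y": 1.2, "z": 33, "wx": 0, "wy": 0, "wz": 0, "gripper": 0.05},
    {"x": 0.2, "y": 1.2, "z": 38, "wx": 0, "wy": 0, "wz": 0, "gripper": 0.05},
    {"x": 0.2, "y": 1.2, "z": 38, "wx": 0, "wy": 0, "wz": 0, "gripper": 0.05},
  ],
)

```text
time: 7.35
tool_pos: [0.6091, -0.094, 0.0814]
orientation: [-2.002, -2.418, -0.0]
force: [0.8, -2.5, -2.2]
width: 0.0116
```

```bash
python3 -c "
from h import *
s,c=snap('w6');print(s['width'],s['force'])
d=r.capture('side')
a=cv2.resize(d['img'][190:300,330:430],None,fx=4,fy=4,interpolation=cv2.INTER_CUBIC)
b=cv2.resize(c['img'][150:260,270:370],None,fx=4,fy=4,interpolation=cv2.INTER_CUBIC)
cv2.imwrite('pics/f6.png',np.hstack([a,b]))
"
```

```text
t 7.35 [ 0.6091 -0.094   0.0814] qv 0.015
0.011605255863851903 [ 0.83947857 -2.48751017 -2.20304499]
```

View pics/f6.png

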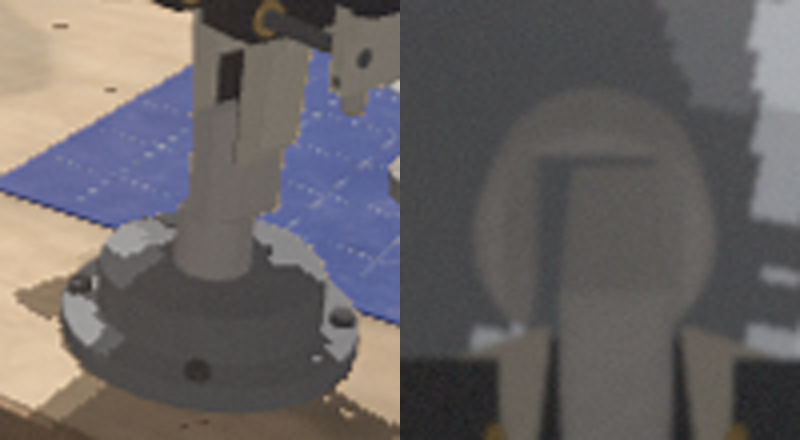

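Call:
servo_tool(
  increments=[
    {"x": -2.5, "y": 0, "z": 0, "wx": 0, "wy": 0, "wz": 0, "gripper": 0.05},
    {"x": -2.5, "y": 0, "z": 3, "wx": 0, "wy": 0, "wz": 0, "gripper": 0.05},
    {"x": -2.5, "y": 0, "z": 6, "wx": 0, "wy": 0, "wz": 0, "gripper": 0.05},
    {"x": -2.5, "y": 0, "z": 9, "wx": 0, "wy": 0, "wz": 0, "gripper": 0.05},
    {"x": -2.5, "y": 0, "z": 9, "wx": 0, "wy": 0, "wz": 0, "gripper": 0.05},
  ],
)

```text
time: 7.87
tool_pos: [0.6093, -0.0963, 0.0725]
orientation: [-2.001, -2.418, -0.0]
force: [0.2, -0.4, -0.4]
width: 0.0121
```

```bash
python3 -c "
from h import *
s,c=snap('w7');print(s['width'],s['force'])
x=R.from_euler('z',10.7,degrees=True).apply([.0155,0,0])
rel(s,[.594+x[0],-.0985+x[1],.066],100.7)
b=cv2.resize(c['img'][150:260,270:370],None,fx=5,fy=5,interpolation=cv2.INTER_CUBIC)
cv2.imwrite('pics/f7.png',b)
"
```

```text
t 7.8667 [ 0.6093 -0.0963  0.0725] qv 0.011
0.0120780872138976 [ 0.16116075 -0.41848034 -0.43339761]
a0 100.8 yaw 100.7 xyz [0.6 0.1 6.5] w [-0.09 -0.13  0.07]
```

View pics/f7.png

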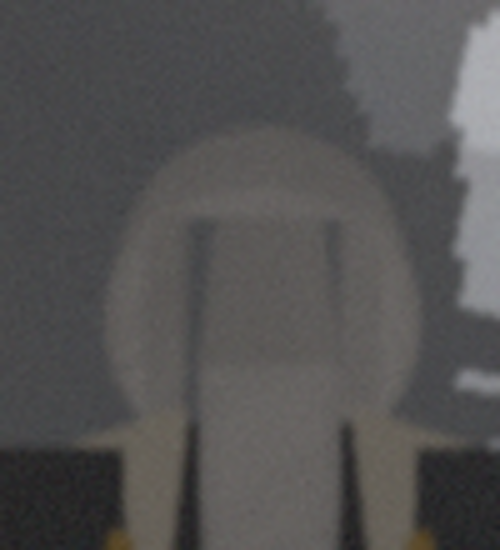

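Now the key is centred in the slot with gaps on both sides. Lower further.

Call:
servo_tool(
  increments=[
    {"x": -0.3, "y": 0.5, "z": 2, "wx": 0, "wy": 0, "wz": 0, "gripper": 0.05},
    {"x": -0.3, "y": 0.5, "z": 4, "wx": 0, "wy": 0, "wz": 0, "gripper": 0.05},
    {"x": -0.3, "y": 0.5, "z": 6, "wx": 0, "wy": 0, "wz": 0, "gripper": 0.05},
    {"x": -0.3, "y": 0.5, "z": 6.5, "wx": 0, "wy": 0, "wz": 0, "gripper": 0.05},
    {"x": -0.3, "y": 0.5, "z": 6.5, "wx": 0, "wy": 0, "wz": 0, "gripper": 0.05},
  ],
)

```text
time: 8.33
tool_pos: [0.6098, -0.0964, 0.0662]
orientation: [-2.001, -2.418, -0.0]
force: [-0.7, -0.8, -1.5]
width: 0.012
```

```bash
python3 -c "
from h import *
s=r.sense();print(s['width'],s['force'],s['tool_pos'])"
```

```text
0.011975282755755797 [-0.74772326 -0.81336886 -1.4806758 ] [ 0.60983946 -0.09637661  0.06615946]
```

Call:
servo_tool(
  increments=[
    {"x": 0, "y": 0, "z": 1.5, "wx": 0, "wy": 0, "wz": 0, "gripper": 0.05},
    {"x": 0, "y": 0, "z": 2, "wx": 0, "wy": 0, "wz": 0, "gripper": 0.05},
  ],
)

```text
time: 8.5
tool_pos: [0.6101, -0.0964, 0.0658]
orientation: [-2.002, -2.419, 0.0]
force: [-7.3, -2.0, 19.7]
width: 0.0119
```

```bash
python3 -c "
from h import *
s,c=snap('w8');print(s['width'],s['force'],s['tool_pos'])
d=r.capture('side')
a=cv2.resize(d['img'][190:300,330:430],None,fx=4,fy=4,interpolation=cv2.INTER_CUBIC)
b=cv2.resize(c['img'][150:260,270:370],None,fx=4,fy=4,interpolation=cv2.INTER_CUBIC)
cv2.imwrite('pics/f8.png',np.hstack([a,b]))"
```

```text
t 8.5 [ 0.6101 -0.0964  0.0658] qv 0.005
0.011850209357866332 [-7.33031499 -2.00696376 19.71124837] [ 0.61014189 -0.09635948  0.06579575]
```

View pics/f8.png

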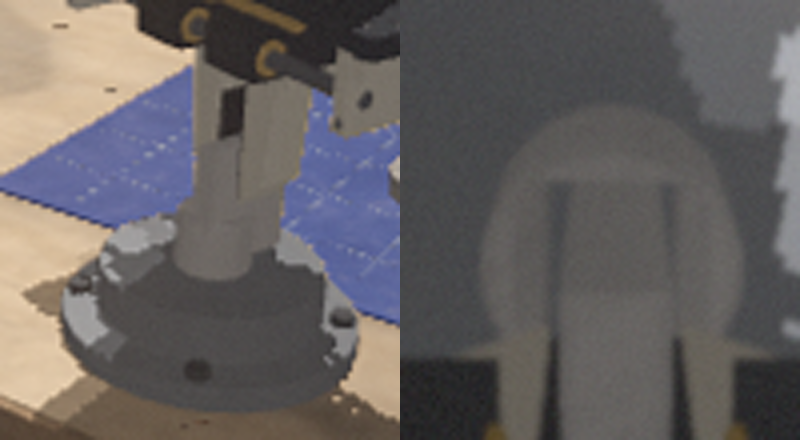

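Call:
servo_tool(
  increments=[
    {"x": 0, "y": 0, "z": -0.3, "wx": 0, "wy": 0, "wz": 0, "gripper": 0.05},
    {"x": 0, "y": 0, "z": -0.3, "wx": 0, "wy": 0, "wz": 0, "gripper": 0.45},
    {"x": 0, "y": 0, "z": -0.3, "wx": 0, "wy": 0, "wz": 0, "gripper": 0.45},
    {"x": 0, "y": 0, "z": -0.3, "wx": 0, "wy": 0, "wz": 0, "gripper": 0.45},
    {"x": 0, "y": 0, "z": -0.3, "wx": 0, "wy": 0, "wz": 0, "gripper": 0.45},
    {"x": 0, "y": 0, "z": -0.3, "wx": 0, "wy": 0, "wz": 0, "gripper": 0.45},
  ],
)

```text
time: 9.1
tool_pos: [0.6101, -0.0963, 0.066]
orientation: [-2.002, -2.419, 0.0]
force: [-0.6, 0.2, -0.3]
width: 0.039
```

```bash
python3 -c "
from h import *
s=r.sense();print(s['width'],s['force'],s['tool_pos']);rel(s,[.46,.17,.2],74)"
```

```text
0.0390473924439501 [-0.6214158   0.16153453 -0.30390234] [ 0.61007239 -0.0963486   0.06596249]
a0 100.8 yaw 74.0 xyz [ 289.9  -97.8 -133.6] w [-0.07 -0.05 26.77]
```

Call:
servo_tool(
  increments=[
    {"x": 0, "y": 0, "z": -30, "wx": 0, "wy": 0, "wz": 0, "gripper": 0.45},
    {"x": 0, "y": 0, "z": -70, "wx": 0, "wy": 0, "wz": 0, "gripper": 0.45},
    {"x": 0, "y": 0, "z": -110, "wx": 0, "wy": 0, "wz": 0, "gripper": 0.45},
    {"x": 0, "y": -10, "z": -130, "wx": 0, "wy": 0, "wz": 0, "gripper": 0.7},
    {"x": 35, "y": -20, "z": -134, "wx": 0, "wy": 0, "wz": 0, "gripper": 0.85},
  ],
)

```text
time: 9.52
tool_pos: [0.5874, -0.0721, 0.2035]
orientation: [2.011, 2.407, 0.002]
force: [1.6, 0.2, 0.3]
width: 0.0505
```

```bash
python3 -c "
from h import *
s,c=snap('w9');rel(s,[.46,.17,.2],75)
d=r.capture('side')
a=cv2.resize(d['img'][200:310,330:430],None,fx=4,fy=4,interpolation=cv2.INTER_CUBIC)
b=cv2.resize(c['img'][100:265,200:350],None,fx=4,fy=4,interpolation=cv2.INTER_CUBIC)[:440]
b=cv2.resize(c['img'][130:240,240:340],None,fx=4,fy=4,interpolation=cv2.INTER_CUBIC)
cv2.imwrite('pics/f9.png',np.hstack([a,b]))"
```

```text
t 9.5167 [ 0.5874 -0.0721  0.2035] qv 0.724
a0 100.2 yaw 75.0 xyz [260.9 -82.4   2.4] w [ 0.29  0.11 25.23]
```

View pics/f9.png

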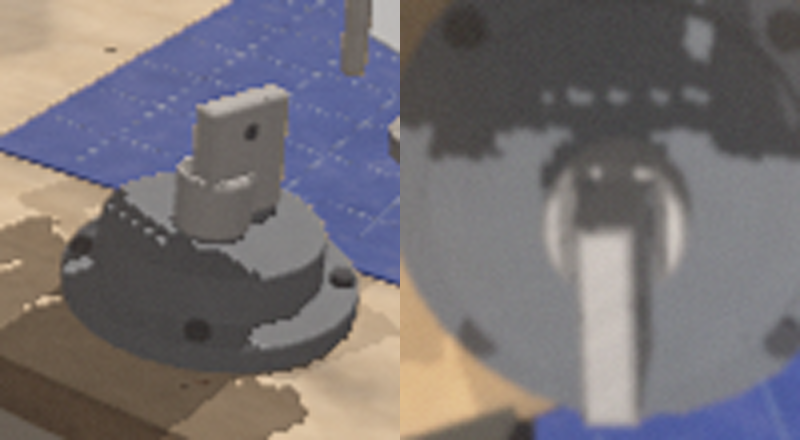

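View pics/w9.png

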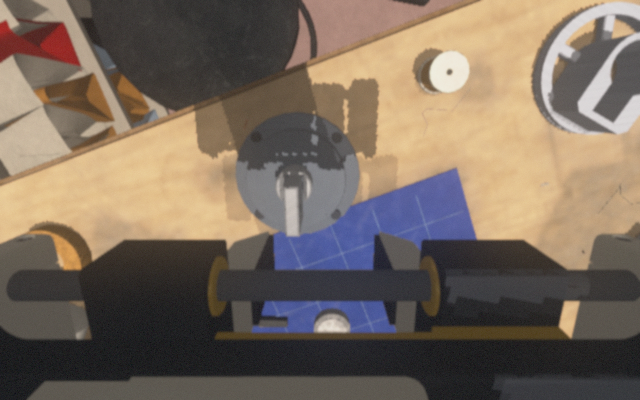

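The key stands upright, free and well in the slot, its top at (290,211) in the wrist view. Measuring its pose from this image, then on to the pulley.

```bash
python3 - <<'E'
from h import *
s,c=pickle.load(open('w9.pkl','rb'))
Q=lambda u,v:(240+(u-400-1.5)/4,130+(v-1.5)/4)
az=lambda p,q:np.degrees(np.arctan2(*(q-p)[[1,0]]))
w=[onz(c,Q(*p),.091,s) for p in [(580,235),(628,232),(637,422),(586,425)]]
print([x.round(4) for x in w],np.mean(w,0),az(w[0],w[3]),az(w[1],w[2]))
s=r.sense();print(s['time'],s['tool_pos']);rel(s,[.46,.17,.2],75)
E
```

```text
[array([ 0.5892, -0.105 ,  0.091 ]), array([ 0.5867, -0.0953,  0.091 ]), array([ 0.628 , -0.0868,  0.091 ]), array([ 0.6307, -0.0975,  0.091 ])] [ 0.60865013 -0.09617637  0.091     ] 10.231633795253355 11.667399362356955
9.6167 [ 0.58305432 -0.06058708  0.2025063 ]
a0 101.1 yaw 75.0 xyz [249.9 -76.5   3. ] w [ 0.08 -0.17 26.08]
```

Call:
servo_tool(
  increments=[
    {"x": 250, "y": -76, "z": 3, "wx": 0, "wy": 0, "wz": 26, "gripper": 0.95},
    {"x": 250, "y": -76, "z": 3, "wx": 0, "wy": 0, "wz": 26, "gripper": 0.95},
    {"x": 250, "y": -76, "z": 3, "wx": 0, "wy": 0, "wz": 26, "gripper": 0.95},
    {"x": 250, "y": -76, "z": 3, "wx": 0, "wy": 0, "wz": 26, "gripper": 0.95},
    {"x": 250, "y": -76, "z": 3, "wx": 0, "wy": 0, "wz": 26, "gripper": 0.95},
    {"x": 250, "y": -76, "z": 3, "wx": 0, "wy": 0, "wz": 26, "gripper": 0.95},
    {"x": 250, "y": -76, "z": 3, "wx": 0, "wy": 0, "wz": 26, "gripper": 0.95},
    {"x": 250, "y": -76, "z": 3, "wx": 0, "wy": 0, "wz": 26, "gripper": 0.95},
  ],
)

```text
time: 10.28
tool_pos: [0.4577, 0.175, 0.2007]
orientation: [-2.482, -1.923, -0.007]
force: [0.3, -0.3, -0.6]
width: 0.0875
```

```bash
python3 -c "
from h import *
s,c=snap('w10')
cv2.imwrite('pics/w10c.png',cv2.resize(c['img'][60:250,220:430],None,fx=3.6,fy=3.1,interpolation=cv2.INTER_CUBIC))"
```

```text
t 10.2833 [0.4577 0.175  0.2007] qv 0.067
```

View pics/w10c.png

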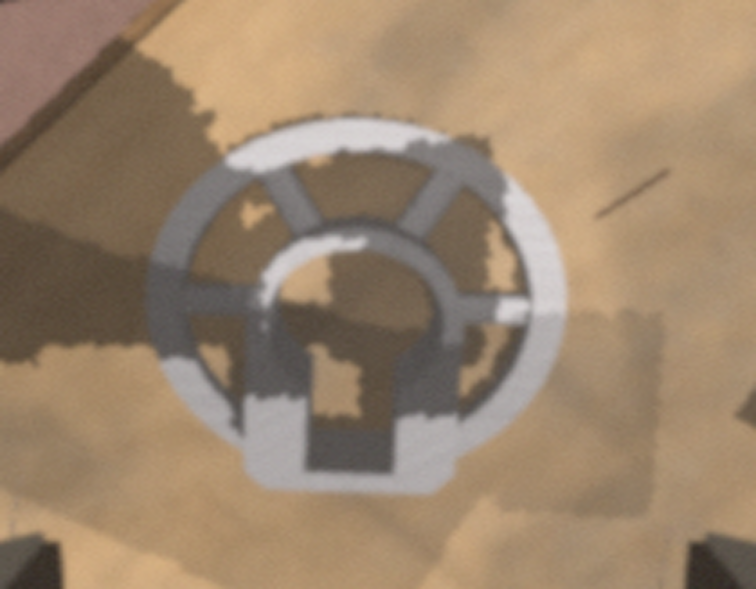

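```bash
python3 - <<'E'
from h import *
s,c=pickle.load(open('w10.pkl','rb'))
Q=lambda u,v:(220+(u-1.3)/3.6,60+(v-1)/3.1)
az=lambda p,q:np.degrees(np.arctan2(*(q-p)[[1,0]]))
def circ(px,z):
    pts=np.array([onz(c,Q(*p),z,s)[:2] for p in px]);A=np.c_[2*pts,np.ones(len(pts))];x=np.linalg.lstsq(A,(pts**2).sum(1),rcond=None)[0];return x[:2],np.sqrt(x[2]+x[0]**2+x[1]**2)
print('rim',circ([(148,300),(568,300),(350,115),(500,170),(205,175),(540,400),(170,390)],.014))
print('bore',circ([(272,300),(440,300),(360,234),(300,255),(420,255)],.05))
a,b=onz(c,Q(306,470),.05,s),onz(c,Q(394,472),.05,s);print('kw',a,b,np.linalg.norm(a-b),'x az',az(a,b)-90)
a,b=onz(c,Q(245,470),.05,s),onz(c,Q(458,470),.05,s);print('flats',a,b,np.linalg.norm(a-b),(a+b)/2,'x az',az(a,b)-90)
print('end',onz(c,Q(350,493),.05,s))
# bore bottom-independent height check: keyway end z via two views? w4 vs w10
s4,c4=pickle.load(open('w4.pkl','rb'))
for p4,p in [((348,528),(394,472)),((235,517),(306,470))]:
    print(tri([ray(c4,(300+(p4[0]-1.3)/3.5,(p4[1]-1.3)/3.5),s4),ray(c,Q(*p),s)]))
E
```

```text
rim (array([0.44097604, 0.17537507]), np.float64(0.06076052565766619))
bore (array([0.43452953, 0.17726492]), np.float64(0.021574924592792578))
kw [0.48021136 0.15115561 0.05      ] [0.48672566 0.17374967 0.05      ] 0.0235144062983192 x az -16.083296546879524
flats [0.4761363 0.1353923 0.05     ] [0.49037389 0.19046676 0.05      ] 0.056885019833911366 [0.48325509 0.16292953 0.05      ] x az -14.494505394536006
end [0.49044388 0.1606152  0.05      ]
(array([0.48646854, 0.17392928, 0.0514023 ]), [np.float64(0.0002086088189242014), np.float64(0.00020860881892418814)])
(array([0.48033408, 0.15119418, 0.04989994]), [np.float64(0.00010437168806520553), np.float64(0.00010437168806510082)])
```

```bash
python3 -c "
from h import *
s=r.sense();print(s['time'],s['tool_pos'],s['width']);rel(s,[.453,.1713,.06],74.7);rel(s,[.453,.1713,.02],74.7)"
```

```text
10.3333 [0.4592503  0.172315   0.20029209] 0.0869633310205966
a0 75.4 yaw 74.7 xyz [ -3.   -5.9 140.3] w [ 0.06 -0.2   0.67]
a0 75.4 yaw 74.7 xyz [ -3.2  -6.  180.3] w [ 0.06 -0.2   0.67]
```

Call:
servo_tool(
  increments=[
    {"x": -3, "y": -6, "z": 40, "wx": 0, "wy": -0.2, "wz": 0.7, "gripper": 0.95},
    {"x": -3, "y": -6, "z": 80, "wx": 0, "wy": -0.2, "wz": 0.7, "gripper": 0.95},
    {"x": -3, "y": -6, "z": 110, "wx": 0, "wy": -0.2, "wz": 0.7, "gripper": 0.95},
    {"x": -3, "y": -6, "z": 125, "wx": 0, "wy": -0.2, "wz": 0.7, "gripper": 0.95},
    {"x": -3, "y": -6, "z": 125, "wx": 0, "wy": -0.2, "wz": 0.7, "gripper": 0.95},
  ],
)

```text
time: 10.75
tool_pos: [0.4515, 0.1688, 0.0719]
orientation: [-2.499, -1.903, 0.008]
force: [-0.3, -0.7, 0.0]
width: 0.0869
```

```bash
python3 -c "
from h import *
s,c=snap('w11')
rel(s,[.453,.1713,.02],74.7)
cv2.imwrite('pics/w11c.png',c['img'])"
```

```text
t 10.75 [0.4515 0.1688 0.0719] qv 0.062
a0 74.6 yaw 74.7 xyz [ 3.   0.9 51.8] w [-0.21  0.23 -0.11]
```

View pics/w11c.png

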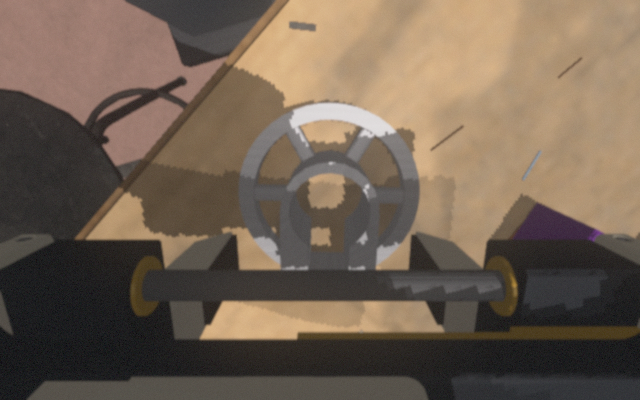

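Call:
servo_tool(
  increments=[
    {"x": 3, "y": 1, "z": 15, "wx": 0, "wy": 0.2, "wz": 0, "gripper": 0.95},
    {"x": 3, "y": 1, "z": 35, "wx": 0, "wy": 0.2, "wz": 0, "gripper": 0.95},
    {"x": 3, "y": 1, "z": 48, "wx": 0, "wy": 0.2, "wz": 0, "gripper": 0.95},
    {"x": 3, "y": 1, "z": 51, "wx": 0, "wy": 0.2, "wz": 0, "gripper": 0.95},
    {"x": 3, "y": 1, "z": 51, "wx": 0, "wy": 0.2, "wz": 0, "gripper": 0.95},
  ],
  newtons=30,
)

```text
time: 11.22
tool_pos: [0.4548, 0.172, 0.0233]
orientation: [-2.498, -1.902, -0.0]
force: [-0.6, 0.5, 0.8]
width: 0.0873
```

```bash
python3 -c "
from h import *
s=r.sense();print(s['time'],s['width'],s['force'],s['tool_pos']);rel(s,[.453,.1713,.02],74.7)"
```

```text
11.2167 0.08726255922998981 [-0.58580856  0.45848679  0.8004094 ] [0.45477529 0.17199973 0.02334293]
a0 74.6 yaw 74.7 xyz [-1.2 -1.5  3.3] w [-0.08 -0.07 -0.14]
```

Call:
servo_tool(
  increments=[
    {"x": -1, "y": -1.5, "z": 2.5, "wx": 0, "wy": 0, "wz": 0, "gripper": 0.7},
    {"x": -1, "y": -1.5, "z": 2.5, "wx": 0, "wy": 0, "wz": 0, "gripper": 0.5},
    {"x": -1, "y": -1.5, "z": 2.5, "wx": 0, "wy": 0, "wz": 0, "gripper": 0.5},
    {"x": -1, "y": -1.5, "z": 2.5, "wx": 0, "wy": 0, "wz": 0, "gripper": 0.5},
    {"x": -1, "y": -1.5, "z": 2.5, "wx": 0, "wy": 0, "wz": 0, "gripper": 0.5},
    {"x": -1, "y": -1.5, "z": 2.5, "wx": 0, "wy": 0, "wz": 0, "gripper": 0.5},
    {"x": -1, "y": -1.5, "z": 2.5, "wx": 0, "wy": 0, "wz": 0, "gripper": 0.5},
    {"x": -1, "y": -1.5, "z": 2.5, "wx": 0, "wy": 0, "wz": 0, "gripper": 0.5},
  ],
  newtons=30,
)

```text
time: 11.88
tool_pos: [0.4533, 0.1715, 0.0212]
orientation: [-2.499, -1.902, -0.001]
force: [-0.6, -1.2, 7.1]
width: 0.0558
```

```bash
python3 -c "
from h import *
s=r.sense();print(s['time'],s['width'],s['force'],s['tool_pos']);rel(s,[.453,.1713,.02],74.7)"
```

```text
11.8833 0.05578407567693741 [-0.62261806 -1.185471    7.11613569] [0.45329784 0.17146362 0.02121697]
a0 74.5 yaw 74.7 xyz [-0.2 -0.2  1.2] w [-0.05 -0.07 -0.16]
```

Call:
servo_tool(
  increments=[
    {"x": 0, "y": 0, "z": -8, "wx": 0, "wy": 0, "wz": 0, "gripper": 0.5},
    {"x": 0, "y": 0, "z": -25, "wx": 0, "wy": 0, "wz": 0, "gripper": 0.5},
    {"x": 0, "y": 0, "z": -50, "wx": 0, "wy": 0, "wz": 0, "gripper": 0.5},
    {"x": 0, "y": 0, "z": -80, "wx": 0, "wy": 0, "wz": 0, "gripper": 0.5},
    {"x": 0, "y": 0, "z": -110, "wx": 0, "wy": 0, "wz": 0, "gripper": 0.5},
    {"x": 0, "y": 0, "z": -135, "wx": 0, "wy": 0, "wz": 0, "gripper": 0.5},
    {"x": 0, "y": 0, "z": -135, "wx": 0, "wy": 0, "wz": 0, "gripper": 0.5},
  ],
  newtons=40,
)

```text
time: 12.47
tool_pos: [0.455, 0.173, 0.1608]
orientation: [2.499, 1.903, 0.01]
force: [1.6, 0.7, -2.9]
width: 0.056
```

```bash
python3 -c "
from h import *
s,c=snap('w12');print(s['width'],s['force'],s['moment']);
x=R.from_euler('z',10.8,degrees=True).apply([.0145,0,0]);rel(s,[.5945+x[0],-.0985+x[1],.155],100.8)
d=r.capture('side')
a=cv2.resize(d['img'][110:250,200:330],None,fx=3,fy=3,interpolation=cv2.INTER_CUBIC)
b=cv2.resize(c['img'][60:340,200:460],None,fx=1.5,fy=1.5)
cv2.imwrite('pics/f12.png',np.hstack([a,b]))"
```

```text
t 12.4667 [0.455  0.173  0.1608] qv 0.085
0.05598586494789556 [ 1.62895592  0.65586706 -2.90882808] [ 0.1557257  -0.27744066 -0.03640378]
a0 74.6 yaw 100.8 xyz [-218.3  219.6    5.6] w [  0.29  -0.23 -26.22]
```

View pics/f12.png

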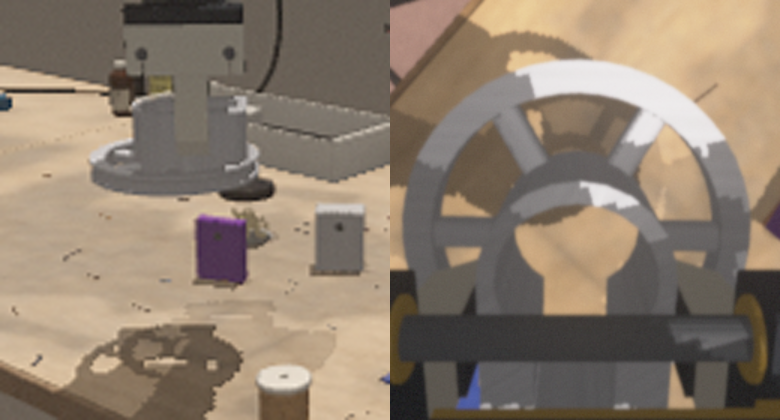

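```bash
python3 - <<'E'
from h import *
s,c=pickle.load(open('w12.pkl','rb'))
s2=dict(tool_pos=np.zeros(3),orientation=np.zeros(3))
cv2.imwrite('pics/w12c.png',cv2.resize(c['img'][85:260,200:460],None,fx=3,fy=3,interpolation=cv2.INTER_CUBIC))
Q=lambda u,v:(200+(u-390)/1.5,60+v/1.5)
print('rim far',onz(c,Q(580,60),.0072,s2),'rim L/R',onz(c,Q(403,215),.0072,s2),onz(c,Q(751,215),.0072,s2))
print('bore far inner',onz(c,Q(578,206),-.0288,s2),onz(c,Q(514,245),-.0288,s2),onz(c,Q(640,245),-.0288,s2))
E
```

```text
rim far [ 0.00138243 -0.07380765  0.0072    ] rim L/R [-0.05887587 -0.02292479  0.0072    ] [ 0.05992113 -0.02304635  0.0072    ]
bore far inner [ 0.00066997 -0.03617424 -0.0288    ] [-0.01669806 -0.02515585 -0.0288    ] [ 0.01754429 -0.02519187 -0.0288    ]
```

View pics/w12c.png

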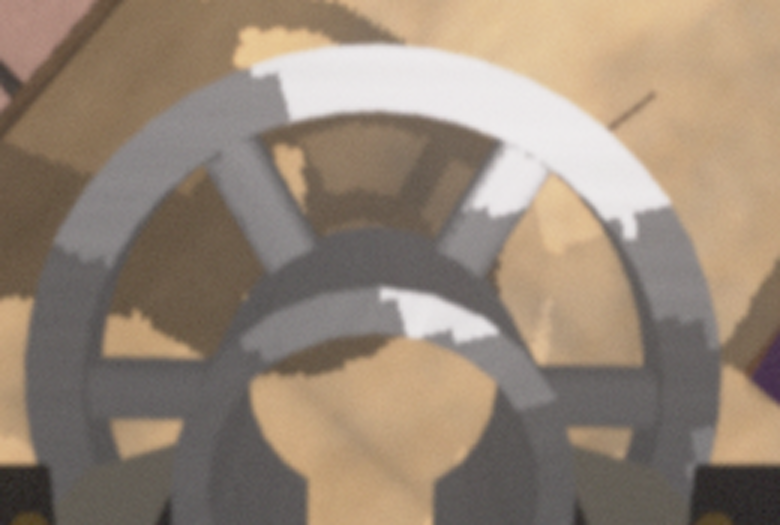

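```bash
python3 -c "
from h import *
s=r.sense();print(s['time'],s['tool_pos']);rel(s,[.6083,-.0959,.15],100.8)"
```

```text
12.5667 [0.45359176 0.17114245 0.15686558]
a0 74.5 yaw 100.8 xyz [-216.1  220.3    6.6] w [  0.06  -0.08 -26.27]
```

Call:
servo_tool(
  increments=[
    {"x": -20, "y": 20, "z": 0, "wx": 0, "wy": 0, "wz": -3, "gripper": 0.5},
    {"x": -48, "y": 49, "z": 0, "wx": 0, "wy": 0, "wz": -6, "gripper": 0.5},
    {"x": -76, "y": 78, "z": 0, "wx": 0, "wy": 0, "wz": -10, "gripper": 0.5},
    {"x": -104, "y": 107, "z": 0, "wx": 0, "wy": 0, "wz": -14, "gripper": 0.5},
    {"x": -132, "y": 136, "z": 0, "wx": 0, "wy": 0, "wz": -18, "gripper": 0.5},
    {"x": -160, "y": 164, "z": 0, "wx": 0, "wy": 0, "wz": -22, "gripper": 0.5},
    {"x": -188, "y": 192, "z": 0, "wx": 0, "wy": 0, "wz": -26, "gripper": 0.5},
    {"x": -204, "y": 208, "z": 0, "wx": 0, "wy": 0, "wz": -26, "gripper": 0.5},
  ],
)

```text
time: 13.23
tool_pos: [0.6, -0.0869, 0.1538]
orientation: [-2.008, -2.414, 0.003]
force: [0.8, -1.0, -2.3]
width: 0.0561
```

```bash
python3 -c "
from h import *
s=r.sense();print(s['time'],s['tool_pos'],s['width'],s['force']);rel(s,[.6083,-.0959,.145],100.8)"
```

```text
13.2333 [ 0.59997948 -0.08689676  0.15375233] 0.05607276978144905 [ 0.84880824 -1.03143226 -2.33180536]
a0 100.5 yaw 100.8 xyz [-10.4   6.6   8.7] w [-0.14 -0.01 -0.29]
```

Call:
servo_tool(
  increments=[
    {"x": -10.4, "y": 6.6, "z": 6, "wx": 0, "wy": 0, "wz": -0.3, "gripper": 0.5},
    {"x": -10.4, "y": 6.6, "z": 10, "wx": 0, "wy": 0, "wz": -0.3, "gripper": 0.5},
    {"x": -10.4, "y": 6.6, "z": 10, "wx": 0, "wy": 0, "wz": -0.3, "gripper": 0.5},
    {"x": -10.4, "y": 6.6, "z": 10, "wx": 0, "wy": 0, "wz": -0.3, "gripper": 0.5},
    {"x": -10.4, "y": 6.6, "z": 10, "wx": 0, "wy": 0, "wz": -0.3, "gripper": 0.5},
  ],
)

```text
time: 13.65
tool_pos: [0.6077, -0.0937, 0.1435]
orientation: [-1.997, -2.422, 0.002]
force: [0.2, 0.4, -1.9]
width: 0.0557
```

```bash
python3 -c "
from h import *
s,c=snap('w13');rel(s,[.6083,-.0959,.0562],100.8)
d=r.capture('side')
a=cv2.resize(d['img'][170:300,315:445],None,fx=3,fy=3,interpolation=cv2.INTER_CUBIC)
b=cv2.resize(c['img'][130:260,260:390],None,fx=3,fy=3,interpolation=cv2.INTER_CUBIC)
cv2.imwrite('pics/f13.png',np.hstack([a,b]))"
```

```text
t 13.65 [ 0.6077 -0.0937  0.1435] qv 0.011
a0 101.0 yaw 100.8 xyz [-2.3  0.4 87.3] w [-0.17 -0.07  0.18]
```

View pics/f13.png

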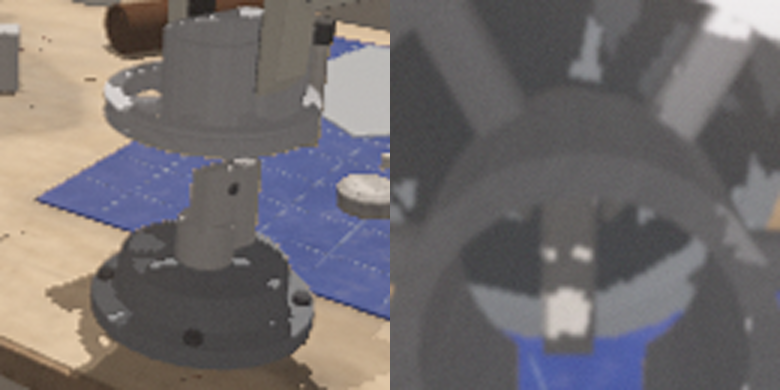

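Call:
servo_tool(
  increments=[
    {"x": -2.5, "y": 0.4, "z": 5, "wx": -0.15, "wy": 0, "wz": 0.2, "gripper": 0.5},
    {"x": -2.5, "y": 0.4, "z": 12, "wx": -0.15, "wy": 0, "wz": 0.2, "gripper": 0.5},
    {"x": -2.5, "y": 0.4, "z": 20, "wx": -0.15, "wy": 0, "wz": 0.2, "gripper": 0.5},
    {"x": -2.5, "y": 0.4, "z": 27, "wx": -0.15, "wy": 0, "wz": 0.2, "gripper": 0.5},
    {"x": -2.5, "y": 0.4, "z": 27, "wx": -0.15, "wy": 0, "wz": 0.2, "gripper": 0.5},
    {"x": -2.5, "y": 0.4, "z": 27, "wx": -0.15, "wy": 0, "wz": 0.2, "gripper": 0.5},
  ],
)

```text
time: 14.25
tool_pos: [0.6084, -0.0968, 0.1163]
orientation: [-2.003, -2.419, 0.0]
force: [1.0, -0.4, -2.2]
width: 0.0555
```

```bash
python3 -c "
from h import *
s,c=snap('w14');rel(s,[.6083,-.0959,.0562],100.8)
d=r.capture('side')
a=cv2.resize(d['img'][170:300,315:445],None,fx=3,fy=3,interpolation=cv2.INTER_CUBIC)
b=cv2.resize(c['img'][130:260,260:390],None,fx=3,fy=3,interpolation=cv2.INTER_CUBIC)
cv2.imwrite('pics/f14.png',np.hstack([a,b]))"
```

```text
t 14.25 [ 0.6084 -0.0968  0.1163] qv 0.014
a0 100.7 yaw 100.8 xyz [ 0.8  0.1 60.1] w [-0.05 -0.04 -0.05]
```

View pics/f14.png

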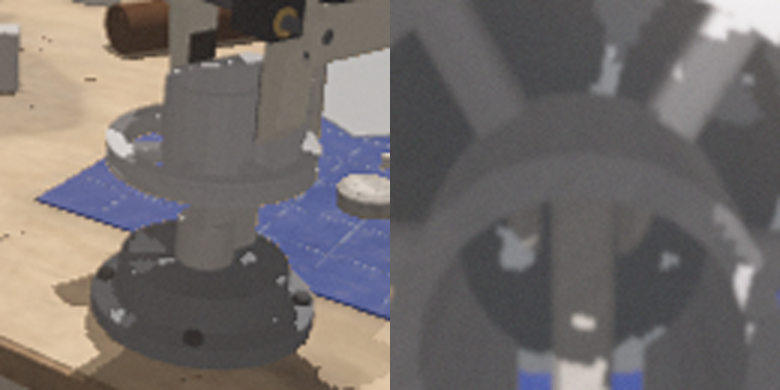

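Call:
servo_tool(
  increments=[
    {"x": 0, "y": 0, "z": 5, "wx": 0, "wy": 0, "wz": 0, "gripper": 0.5},
    {"x": 0, "y": 0, "z": 10, "wx": 0, "wy": 0, "wz": 0, "gripper": 0.5},
    {"x": 0, "y": 0, "z": 15, "wx": 0, "wy": 0, "wz": 0, "gripper": 0.5},
    {"x": 0, "y": 0, "z": 20, "wx": 0, "wy": 0, "wz": 0, "gripper": 0.5},
    {"x": 0, "y": 0, "z": 23, "wx": 0, "wy": 0, "wz": 0, "gripper": 0.5},
    {"x": 0, "y": 0, "z": 23, "wx": 0, "wy": 0, "wz": 0, "gripper": 0.5},
  ],
)

```text
time: 14.85
tool_pos: [0.6085, -0.0967, 0.0931]
orientation: [-2.003, -2.419, -0.0]
force: [-0.3, 0.5, -2.1]
width: 0.0556
```

```bash
python3 -c "
from h import *
s,c=snap('w15');print(s['force'],s['moment'],s['width']);rel(s,[.6083,-.0965,.0562],100.8)
d=r.capture('side')
a=cv2.resize(d['img'][170:300,315:445],None,fx=3,fy=3,interpolation=cv2.INTER_CUBIC)
b=cv2.resize(c['img'][130:260,260:390],None,fx=3,fy=3,interpolation=cv2.INTER_CUBIC)
cv2.imwrite('pics/f15.png',np.hstack([a,b]))"
```

```text
t 14.85 [ 0.6085 -0.0967  0.0931] qv 0.011
[-0.2619423   0.49681702 -2.13489877] [ 0.06065179 -0.18960026  0.04492497] 0.055566222597847
a0 100.7 yaw 100.8 xyz [ 0.2 -0.1 36.9] w [-0.04 -0.05 -0.05]
```

View pics/f15.png

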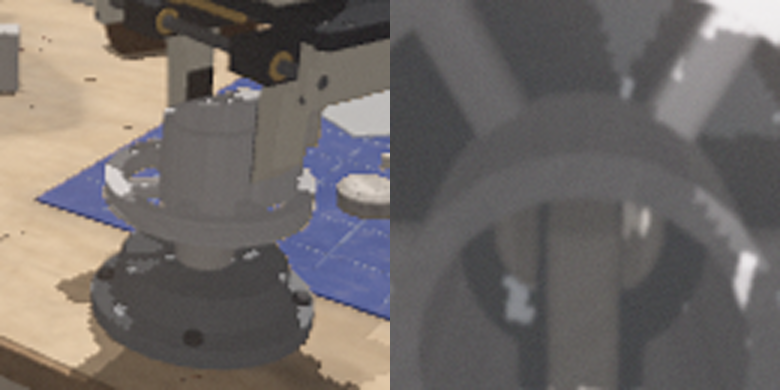

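Call:
servo_tool(
  increments=[
    {"x": 0, "y": 0, "z": 5, "wx": 0, "wy": 0, "wz": 0, "gripper": 0.5},
    {"x": 0, "y": 0, "z": 10, "wx": 0, "wy": 0, "wz": 0, "gripper": 0.5},
    {"x": 0, "y": 0, "z": 15, "wx": 0, "wy": 0, "wz": 0, "gripper": 0.5},
    {"x": 0, "y": 0, "z": 19, "wx": 0, "wy": 0, "wz": 0, "gripper": 0.5},
    {"x": 0, "y": 0, "z": 19, "wx": 0, "wy": 0, "wz": 0, "gripper": 0.5},
  ],
)

```text
time: 15.37
tool_pos: [0.6084, -0.0966, 0.0738]
orientation: [-2.003, -2.419, 0.0]
force: [-0.1, -0.1, -3.9]
width: 0.0558
```

```bash
python3 -c "
from h import *
s,c=snap('w16');print(s['force'],s['moment'],s['width']);rel(s,[.6083,-.0965,.0562],100.8)
b=cv2.resize(c['img'][130:260,260:390],None,fx=3,fy=3,interpolation=cv2.INTER_CUBIC)
cv2.imwrite('pics/f16.png',b)"
```

```text
t 15.3667 [ 0.6084 -0.0966  0.0738] qv 0.017
[-0.11844261 -0.07790445 -3.92852275] [ 0.13778693 -0.15534742 -0.05212766] 0.05583155279606932
a0 100.8 yaw 100.8 xyz [ 0.1 -0.  17.6] w [-0.06 -0.06 -0.05]
```

View pics/f16.png

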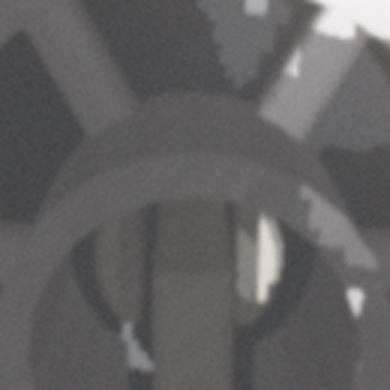

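The bore is already round shaft and key, no contact forces. Lowering the last 17 mm.

Call:
servo_tool(
  increments=[
    {"x": 0, "y": 0, "z": 4, "wx": 0, "wy": 0, "wz": 0, "gripper": 0.5},
    {"x": 0, "y": 0, "z": 8, "wx": 0, "wy": 0, "wz": 0, "gripper": 0.5},
    {"x": 0, "y": 0, "z": 12, "wx": 0, "wy": 0, "wz": 0, "gripper": 0.5},
    {"x": 0, "y": 0, "z": 15, "wx": 0, "wy": 0, "wz": 0, "gripper": 0.5},
    {"x": 0, "y": 0, "z": 16.5, "wx": 0, "wy": 0, "wz": 0, "gripper": 0.5},
    {"x": 0, "y": 0, "z": 17, "wx": 0, "wy": 0, "wz": 0, "gripper": 0.5},
  ],
)

```text
time: 15.92
tool_pos: [0.6084, -0.0965, 0.0569]
orientation: [-2.002, -2.419, 0.0]
force: [0.7, -0.1, -2.5]
width: 0.0555
```

```bash
python3 -c "
from h import *
s=r.sense();print(s['time'],s['force'],s['moment'],s['width']);rel(s,[.6083,-.0965,.0562],100.8)"
```

```text
15.9167 [ 0.68152234 -0.07648953 -2.48263888] [ 0.11249365 -0.17832857  0.00038434] 0.05549122887943694
a0 100.8 yaw 100.8 xyz [ 0.1 -0.1  0.7] w [-0.06 -0.07 -0.04]
```

Call:
servo_tool(
  increments=[
    {"x": 0, "y": 0, "z": 1, "wx": 0, "wy": 0, "wz": 0, "gripper": 0.5},
    {"x": 0, "y": 0, "z": 1.5, "wx": 0, "wy": 0, "wz": 0, "gripper": 0.5},
  ],
)

```text
time: 16.08
tool_pos: [0.6086, -0.0964, 0.0563]
orientation: [-2.003, -2.419, 0.0]
force: [-4.1, -0.8, 11.0]
width: 0.0555
```

```bash
python3 -c "
from h import *
s=r.sense();print(s['time'],s['force'],s['tool_pos'],s['width'])"
```

```text
16.0833 [-4.05775178 -0.7729011  10.99094123] [ 0.60860577 -0.09642188  0.05630239] 0.05552027093417793
```

Contact at z = 56.3 mm, as expected for home. Letting go.

Call:
servo_tool(
  increments=[
    {"x": 0, "y": 0, "z": 0, "wx": 0, "wy": 0, "wz": 0, "gripper": 0.62},
    {"x": 0, "y": 0, "z": 0, "wx": 0, "wy": 0, "wz": 0, "gripper": 0.75},
    {"x": 0, "y": 0, "z": 0, "wx": 0, "wy": 0, "wz": 0, "gripper": 0.9},
    {"x": 0, "y": 0, "z": 0, "wx": 0, "wy": 0, "wz": 0, "gripper": 0.95},
    {"x": 0, "y": 0, "z": 0, "wx": 0, "wy": 0, "wz": 0, "gripper": 0.95},
    {"x": 0, "y": 0, "z": 0, "wx": 0, "wy": 0, "wz": 0, "gripper": 0.95},
  ],
)

```text
time: 16.58
tool_pos: [0.6086, -0.0964, 0.0563]
orientation: [-2.003, -2.419, 0.0]
force: [0.8, -0.1, 0.1]
width: 0.0849
```

```bash
python3 -c "
from h import *
s=r.sense();print(s['time'],s['force'],s['tool_pos'],s['width'])"
```

```text
16.5833 [ 0.81969025 -0.09348358  0.06836905] [ 0.60864811 -0.09644927  0.05628192] 0.08493957613512199
```

Call:
servo_tool(
  increments=[
    {"x": 0, "y": 0, "z": -20, "wx": 0, "wy": 0, "wz": 0, "gripper": 0.95},
    {"x": 0, "y": 0, "z": -50, "wx": 0, "wy": 0, "wz": 0, "gripper": 0.95},
    {"x": 0, "y": 0, "z": -85, "wx": 0, "wy": 0, "wz": 0, "gripper": 0.95},
    {"x": 0, "y": 0, "z": -120, "wx": 0, "wy": 0, "wz": 0, "gripper": 0.95},
    {"x": 0, "y": 20, "z": -145, "wx": 0, "wy": 0, "wz": 0, "gripper": 0.95},
    {"x": 0, "y": 20, "z": -145, "wx": 0, "wy": 0, "wz": 0, "gripper": 0.95},
    {"x": 0, "y": 20, "z": -145, "wx": 0, "wy": 0, "wz": 0, "gripper": 0.95},
  ],
)

```text
time: 17.17
tool_pos: [0.6297, -0.0922, 0.2027]
orientation: [2.002, 2.419, 0.003]
force: [-0.3, -0.2, 0.1]
width: 0.0873
```

```bash
python3 -c "
from h import *
s,c=snap('w17')
d=r.capture('side')
a=cv2.resize(d['img'][170:300,315:445],None,fx=3,fy=3,interpolation=cv2.INTER_CUBIC)
b=cv2.resize(c['img'][110:240,255:385],None,fx=3,fy=3,interpolation=cv2.INTER_CUBIC)
cv2.imwrite('pics/f17.png',np.hstack([a,b]))
for z,n in [(.049,'rim'),(.085,'boss'),(.091,'key')]: print(n,proj(c,[.5948,-.0986,z],s))"
```

```text
t 17.1667 [ 0.6297 -0.0922  0.2027] qv 0.067
rim [323.96721375 144.652282  ]
boss [324.01594876 149.92765485]
key [324.02528692 150.93847364]
```

View pics/f17.png

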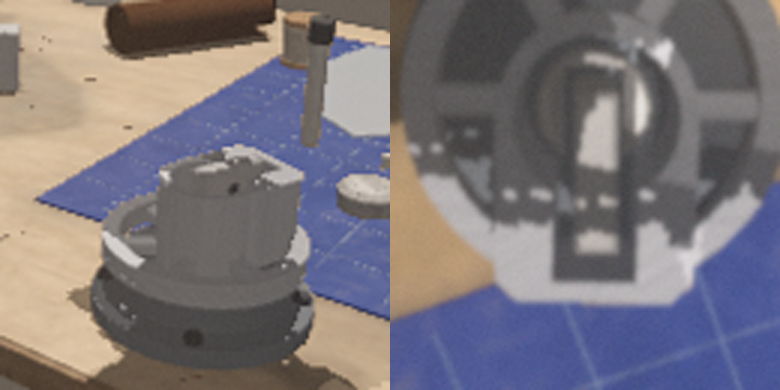

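```bash
python3 - <<'E'
from h import *
s,c=pickle.load(open('w17.pkl','rb'))
img=cv2.resize(c['img'][65:250,230:420],None,fx=4,fy=3.2*1.0,interpolation=cv2.INTER_CUBIC)
t=np.linspace(0,6.3,80)
for ctr,rr,z,col in [((.5948,-.0986),.06,.049,(0,0,255)),((.5948,-.0986),.023,.085,(0,255,0)),((.5948,-.0986),.017,.061,(255,255,0))]:
    q=np.array([(proj(c,[ctr[0]+rr*np.cos(a),ctr[1]+rr*np.sin(a),z],s)-[230,65])*[4,3.2] for a in t]);cv2.polylines(img,[q.round().astype(int)],True,col,1)
cv2.imwrite('pics/ov17.png',img)
E
```

```text
(no output)
```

View pics/ov17.png

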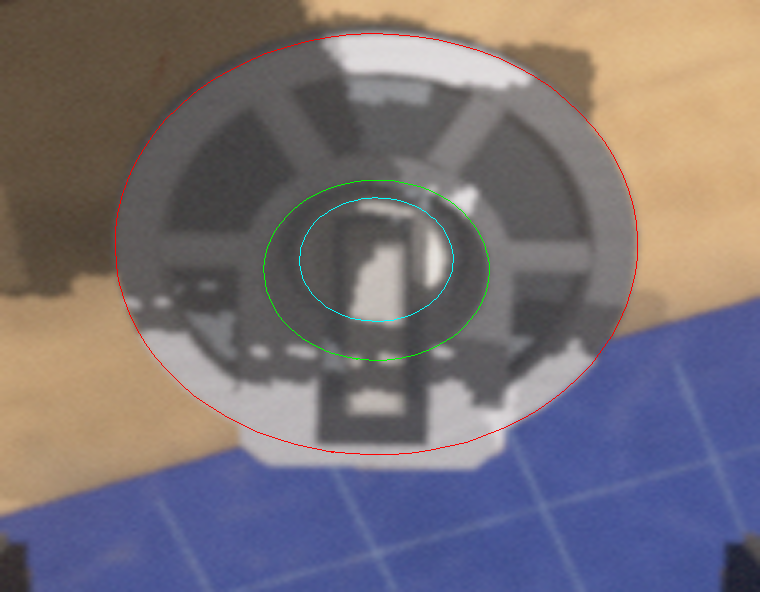

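The rim coincides with the circle predicted for home height and centre, to within about 1 mm, and the key stands in the keyway. The gripper is clear, so I hand in.

```bash
python3 -c "
from h import *
print(r.job_done());s=r.sense();print(s['time'],s['force'])"
```

```text
the job is handed in; nothing more can be done
None
the job is handed in; nothing more can be done
```

I finished the task and handed it in at about 17.3 s of the 59 s allowed; the hand-in reports no verdict.

- **Thin key:** I dropped it upright into the slot and let go. It touched the slot floor at the expected height, and the next picture showed it upright and free, its centre about 14 mm out from the axis. On the first lowering it drifted about 2.5 mm against the slot wall (2.5 N). I re-centred it and went on.
- **Pulley:** I gripped it by the boss flats, turned its keyway to the slot and lowered it without contact force until it met the housing at the expected height (about 11 N). I then let go.
- **Last checks:** The final side and wrist pictures show the pulley flat on the housing and the key standing inside the keyway. The rim lies within about 1 mm of where it should be. The bore looked about 2 mm off the shaft in one rough reading, which is within tolerance.
- **Robot and thick key:** The gripper was lifted clear, about 11 cm above the key's top. I never went to the thick key or touched it, but I did not measure its position again at the end.

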